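# Top up the dryer beads and dip the gauge rod

## Robot

A 7-joint arm with a two-finger parallel gripper is mounted at the origin on the work surface. World frame = base frame: x ahead of the robot, y to its left, z up, the work surface at z = 0. Lengths are in m, angles in rad, forces in N, time in s.
With the tool pointing down it reaches from about 0.4 to 0.85 m from the base axis. Payload 10.4 kg.
Tool frame: the origin (TCP) lies on the centre line of the jaws, within the pads' length; the fingertips stand 19 mm ahead of it and the grasp point (between the pads) is the TCP; z points along the fingers, y is the line along which they close (so a half turn about z gives the same grasp; the last joint's range is limited). The gripper opens to 87 mm and grips with 3 to 60 N. Pads are 19 mm wide; open, the fingers measure 117 mm over their backs; the gripper's body (75 mm by 190 mm) begins 51 mm behind the grasp point.
Start: joints at [-1.212, 0.332, -0.065, 1.46, 0.022, 1.35, -0.088], TCP at [0.233, 0.58, 0.242] pointing down, gripper open.
Joint ranges: [-2.6, 2.6], [-0.5, 2.12], [-1.47, 1.34], [0.16, 2.42], [-1.27, 4.41], [0.06, 2.06], [-2.6, 2.6]. Speed limits (rad/s): [2.22, 2.22, 2.79, 2.79, 3.14, 3.14, 3.14].

## Interface

Orientations are given as a unit quaternion [w, x, y, z].
In Python, from cell import r gives the robot as it stands.
- The arm moves only by the tool arm_command, never from a script. Its argument "rows" is a list of rows, each a list of 3 entries, a list of its own where there are three numbers: the turn, a rotation vector about the tool's x, y, z in rad, then the shift along the tool's x, y, z in cm, then the opening, from -1 (shut) to 1 (fully open). In form: [[[ax, ay, az], [dx, dy, dz], gripper], ...]. A call has 1 to 12 rows; each row shifts and turns the commanded pose from where the row before left it, along the tool's axes as they then stand; what a row does not reach is not made up. A row lasts 1/8 s, in which the tool goes at most 62.5 mm and 10.7 degrees, less where a joint would pass 70% of its speed; a pose out of reach is approached as far as the arm can. A call with a gripper value outside its range is refused whole. The fingers move at their own pace and stop on an object; "squeeze" is the grip in N (left out, the last holds). Time passes only in rows, so rows that do not move let the fingers close. It gives the time, the measured TCP pose, the force, the opening and the grip force at its end, in the units of the state.
- r.read_state(): the state, without advancing time (a new reading comes with each control period).
- r.grab_frame(name): name is "scene" or "side" or "wrist"; returns a dict with "img" (420x560x3 uint8, blue, green, red), "mtx" (3x3 intrinsics, pixels), "distortion" ([k1, k2, p1, p2, k3] as OpenCV has them; the pictures are not rectified), "position" and "orientation" of the camera in the world; the wrist camera has in their place "mount" (4x4, takes a point from camera to tool coordinates, whose origin is the TCP and whose axes are the flange's). Camera axes: x right, y down, z forward; pixel columns grow to the right and rows downward; lengths in m; the calibration is good to about 2 mm. A picture is of the moment at which its call begins: read the wrist's pose just before it. There is no depth.
- r.job_done(): hands the job in; it is judged then, once.
Trained networks look in a picture, given as the dict that the camera call returned (one of the last four; its "shot" number tells which), for a name from the list of things; names that differ only in an ending like _2 or _b are one class to them, and where a whole thing is asked for, a point or a joint stands for the part that bears it (a point fixed in the world has none). Each returns a list of dicts, best first, with "confidence" (0 to 1); they miss things now and then, are a little off and sometimes report something else, mostly with a low value. They report only what shows in the picture. A call takes as long as a camera call. They do not tell look-alikes from the thing itself.
- r.search_frame(picture, target): "extent" ([centre column, centre row, width, height] in pixels, round what is visible of it).
- r.masks_of(picture, target): "mask" (420x560 bool, what is visible of it) and "extent" ([centre column, centre row, width, height] in pixels, round what is visible of it).
- r.tip_of(picture, target): "pixel" ([column, row] in pixels: a listed point, or the origin of a listed thing).
The state is a dict: "time": time; "joints": joint angles; "joint_vel": joint speeds; "joint_efforts": joint torques, N m; "position": TCP position; "tcp_rot": TCP orientation; "wrist_force": force on the tool from outside, world axes, zero at the start; "torque": the same for the moment, N m; "width": finger opening in m; "grip_force": force on a finger pad.
Only numpy, scipy, OpenCV 4.12 (cv2) and the standard library are available. Lean on these libraries where they do the work, as an engineer would, in place of code of your own. Each camera call takes 0.05 s, during which the arm holds its last target. There are 200 camera calls.

## Task

Top up the press's air dryer: pour all six orange beads from the blue cup into the green pot and stand the cup upright on the table again. Then push the gauge rod down the slanted brass guide tube until its red collar stops on the tube's mouth, pause there a moment, draw it out, and finish holding the gauge level in the gripper, still, with its tip about 10 cm above the white reading card; do not put it down or let go. Leave the other things on the table where they are.

Things in the scene. Friction and masses are not known exactly. Their poses are not given: they have to be found in the camera images.
- station: Air dryer bead pot, bolted down: dark steel base (130 x 225 x 12 mm) with an open round green pot and the brass guide tube on the pot's +y side. Origin: on the table under the pot's centre; z up. Pot rim 97 mm above the table, outer radius 60, inner radius 56 mm at the rim, 46 at its floor, which is 16 mm above the table.
- tube: Brass guide tube on the station. Its z axis runs along the bore, outward and up at 40 degrees above level, away from the pot (station +y). Origin: lower end of the bore, 30 mm above the table, 66 mm from the pot's centre. Length 92 mm, bore 15 mm, widening over the last 14 mm to a funnel 28 mm inside, 34 mm outside. Clear for the whole rod.
- tube_mouth (a point): Centre of the guide tube's mouth (rim plane of the funnel), 92 mm from tube's origin along its z; about 89 mm above the table and 136 mm from the pot's centre.
- cradle: Fixed blue plate (120 x 60 x 10 mm) with two black notched posts that hold the gauge's handle. Origin: underside centre on the table; x along the gauge. Posts at x = +-45 mm, 8 mm thick, 30 mm wide; notch floor 45 mm, cheek tops 56 mm above the table. The gauge lifts straight up out of it.
- gauge: Gauge rod, loose, 0.25 kg. Origin: handle centre, on the rod's axis, near its balance point; x points to the tip. Orange handle 14 x 14 mm, x -60 to 60, flats across y and z; black knob 24 mm wide, x -76 to -60; red collar 38 mm wide, x 65 to 73; steel rod 9 mm wide to a round tip at x = 158. Starts level in the cradle, origin 52 mm above the table, z up.
- gauge_collar (a point): Centre of the collar's face on the tip side, 73 mm from the handle's centre. The rod beyond it is 85 mm long.
- gauge_tip (a point): End of the rod's tip, 158 mm from the handle's centre.
- card: Fixed white reading card in a black edge, flat on the table, 110 mm (its x) by 150 mm (its y), 5 mm thick. Origin: its underside centre on the table.
- cup: Blue plastic cup, loose, about 0.1 kg, square and straight-sided: 56 x 56 mm outside, 80 mm tall, walls and floor 4 mm thick. Origin: centre of its underside; x and y square to its sides, z out of the mouth. Six beads lie in it at the start. Held by two oppopoint flat sides it does not swing in the grip; the beads roll out once it is tipped a little past level.
- bead0: Orange ball-shaped dryer bead, 16 mm diameter, 12 g; origin at its centre. Starts in the cup.
- bead1: Orange ball-shaped dryer bead, 16 mm diameter, 12 g; origin at its centre. Starts in the cup.
- bead2: Orange ball-shaped dryer bead, 16 mm diameter, 12 g; origin at its centre. Starts in the cup.
- bead3: Orange ball-shaped dryer bead, 16 mm diameter, 12 g; origin at its centre. Starts in the cup.
- bead4: Orange ball-shaped dryer bead, 16 mm diameter, 12 g; origin at its centre. Starts in the cup.
- bead5: Orange ball-shaped dryer bead, 16 mm diameter, 12 g; origin at its centre. Starts in the cup.
- ink_tin: Bystander: ink tin with red label, 80 mm diameter, 90 mm tall; origin: underside centre.
- solvent: Bystander: bottle, 66 mm diameter, 130 mm tall; origin: underside centre.
- tape: Bystander: yellow tape roll lying flat, 90 mm diameter, 24 mm tall; origin: underside centre.
- scraper: Bystander: ink spatula lying flat, 200 mm long along its x; origin about its middle, on the table.
- squeegee: Bystander: wooden squeegee standing on its rubber blade, 200 mm long (its y), 30 mm wide, 60 mm tall; origin: underside centre.
- screw_jar: Bystander: jar with black lid, 60 mm diameter, 70 mm tall; origin: underside centre.
Things that resemble listed ones, but are neither listed nor needed, are in the scene too. Of the things that look like the cup, the larger one is meant.

How it is judged:
By the outcome, as a careful person would: the job done as asked, in the order asked, and still so for the second after the job is handed in, while the arm keeps its last pose, push and grip.
It also fails if it takes over 72 s, if anything falls off the work surface, if the arm or the gripper's body presses on something with over 40 N, if the wrist force passes 120 N, or if a joint passes its speed limit or range.

## Working session

There is one attempt and no reset: what is moved stays moved. The work goes in short steps, Python scripts to look and compute and a tool call to move; the robot and the scene stay as the last step left them, time stands still between calls to the robot, and variables do not carry over. Pictures are saved under pics/ and viewed, at most 10 in all, crops included, and the job is handed in when it is done.

Besides the shell and the picture viewer there is one more tool, called after "Emit:" by a JSON object that holds its "fn" and its "kwargs", one argument or row to a line. arm_command: Moves the arm, as the interface text tells. Its arguments: {"type":"object","properties":{"rows":{"type":"array","items":{"type":"array"}},"squeeze":{"type":"number"}},"required":["rows"]}

```bash
mkdir -p pics; ls; cat > h.py <<'E'
import numpy as np, cv2
from scipy.spatial.transform import Rotation as R
from cell import r
def rot(q): return R.from_quat([q[1],q[2],q[3],q[0]]).as_matrix()
def cam(f,st=None):
    if 'mount' in f:
        T=np.eye(4);T[:3,:3]=rot(st['tcp_rot']);T[:3,3]=st['position'];T=T@np.array(f['mount']);return T[:3,:3],T[:3,3]
    return rot(f['orientation']),np.array(f['position'])
def ray(f,px,st=None):
    C,p=cam(f,st)
    u=cv2.undistortPoints(np.array([[px]],float),np.array(f['mtx']),np.array(f['distortion'])).ravel()
    d=C@np.array([u[0],u[1],1]);return p,d/np.linalg.norm(d)
def onz(f,px,z,st=None):
    p,d=ray(f,px,st);return p+d*(z-p[2])/d[2]
def proj(f,P,st=None):
    C,p=cam(f,st);P=(np.atleast_2d(P)-p)@C
    return cv2.projectPoints(P,np.zeros(3),np.zeros(3),np.array(f['mtx']),np.array(f['distortion']))[0].reshape(-1,2)
def tri(rays):
    A=sum(np.eye(3)-np.outer(d,d) for p,d in rays);b=sum((np.eye(3)-np.outer(d,d))@p for p,d in rays)
    return np.linalg.solve(A,b)
E
python3 - <<'E'
from h import *
np.set_printoptions(precision=4,suppress=True)
st=r.read_state();print(st['position'],st['tcp_rot'],st['wrist_force'],st['width'])
fs={}
for n in('scene','side'):
    f=r.grab_frame(n);fs[n]=f;cv2.imwrite(f'pics/{n}0.png',f['img']);print(n,f.get('position'))
    for t in('station','tube','cradle','gauge','card','cup','ink_tin','solvent','tape','scraper','squeegee','screw_jar'):
        print(t,[(np.round(d['extent']).tolist(),round(d['confidence'],2)) for d in r.search_frame(f,t)[:3]])
    for t in('station','tube','tube_mouth','cradle','gauge','gauge_collar','gauge_tip','card','cup'):
        print(t,[(np.round(d['pixel'],1).tolist(),round(d['confidence'],2)) for d in r.tip_of(f,t)[:3]])
a=np.hstack([cv2.resize(fs[n]['img'],(400,300)) for n in fs]);
E
```

```text
pics
[0.2327 0.5797 0.2408] [-0.0001  0.1897  0.9818 -0.0007] [-0.3874  0.6609  0.5096] 0.08731772143257623
scene [1.5042 0.7522 1.005 ]
station [([255.0, 211.0, 72.0, 55.0], 0.67)]
tube [([269.0, 210.0, 24.0, 14.0], 0.51), ([366.0, 241.0, 38.0, 22.0], 0.42)]
cradle [([365.0, 242.0, 42.0, 23.0], 0.89)]
gauge [([358.0, 231.0, 70.0, 25.0], 0.54)]
card [([309.0, 268.0, 53.0, 40.0], 0.91)]
cup [([201.0, 169.0, 14.0, 27.0], 0.88), ([187.0, 163.0, 18.0, 13.0], 0.56)]
ink_tin [([238.0, 245.0, 25.0, 32.0], 0.69)]
solvent [([187.0, 212.0, 18.0, 38.0], 0.81)]
tape [([167.0, 193.0, 25.0, 20.0], 0.83)]
scraper [([266.0, 185.0, 41.0, 25.0], 0.59)]
squeegee [([358.0, 295.0, 39.0, 58.0], 0.85)]
screw_jar [([404.0, 285.0, 16.0, 27.0], 0.63)]
station [([247.4, 214.6], 0.67)]
tube [([257.4, 211.7], 0.54)]
tube_mouth [([277.2, 207.6], 0.65), ([201.7, 178.7], 0.53)]
cradle [([365.2, 242.0], 0.82)]
gauge [([368.9, 230.6], 0.84)]
gauge_collar [([346.3, 226.5], 0.86), ([368.4, 233.8], 0.74), ([273.0, 204.3], 0.68)]
gauge_tip [([322.3, 219.0], 0.87), ([273.6, 203.3], 0.16)]
card [([309.5, 270.6], 0.93)]
cup
[... 321 characters left out ...]
0, 48.0], 0.61), ([295.0, 392.0, 25.0, 35.0], 0.59)]
ink_tin [([347.0, 214.0, 31.0, 40.0], 0.81)]
solvent [([372.0, 274.0, 27.0, 46.0], 0.76)]
tape [([364.0, 347.0, 38.0, 39.0], 0.8)]
scraper [([230.0, 289.0, 25.0, 62.0], 0.73)]
squeegee [([293.0, 142.0, 56.0, 25.0], 0.88), ([365.0, 348.0, 41.0, 38.0], 0.7)]
screw_jar [([261.0, 130.0, 17.0, 26.0], 0.78)]
station [([293.0, 265.2], 0.74)]
tube []
tube_mouth [([282.0, 208.6], 0.73)]
cradle [([235.2, 171.8], 0.81)]
gauge [([229.5, 158.4], 0.83), ([294.5, 262.4], 0.29)]
gauge_collar [([235.5, 171.1], 0.85)]
gauge_tip [([244.8, 190.6], 0.55)]
card [([301.2, 182.4], 0.83), ([262.1, 136.2], 0.57)]
cup [([298.7, 353.8], 0.95), ([291.6, 396.1], 0.68)]
```

```bash
python3 - <<'E'
from h import *
np.set_printoptions(precision=3,suppress=True)
S=r.grab_frame('scene');D=r.grab_frame('side')
a=cv2.resize(S['img'][130:340,140:430],None,fx=2.75,fy=2.75,interpolation=3)
b=cv2.resize(D['img'][100:420,180:420],None,fx=1.85,fy=1.85,interpolation=3)
cv2.imwrite('pics/a.png',a);cv2.imwrite('pics/b.png',b)
for n,ps,pd,z in(('station',(247.4,214.6),(293,265.2),0),('mouth',(277.2,207.6),(282,208.6),.089),('cradle',(365.2,242),(235.2,171.8),0),('gauge',(368.9,230.6),(229.5,158.4),.052),('collar',(346.3,226.5),(235.5,171.1),.052),('tip',(322.3,219),(244.8,190.6),.052),('card',(309.5,270.6),(301.2,182.4),0),('cupA',(202.8,177.7),(298.7,353.8),0),('cupB',(185.2,170.4),(291.6,396.1),0),('jar',(404,297),(261,142),0),('tin',(238,258),(347,232),0),('solv',(187,228),(372,292),0),('tape',(167,193),(364,347),.02),('scraper',(266,185),(230,289),0),('squee',(358,295),(293,142),.03)):
    print(n,onz(S,ps,z)[:2],onz(D,pd,z)[:2],tri([ray(S,ps),ray(D,pd)]))
E
```

```text
station [ 0.57  -0.092] [ 0.567 -0.107] [ 0.566 -0.099 -0.007]
mouth [0.561 0.037] [0.56  0.027] [0.559 0.033 0.085]
cradle [0.435 0.319] [0.454 0.326] [0.451 0.321 0.009]
gauge [0.433 0.324] [0.439 0.335] [0.439 0.326 0.058]
collar [0.461 0.253] [0.452 0.264] [0.456 0.255 0.054]
tip [0.478 0.168] [0.47  0.164] [0.472 0.166 0.049]
card [0.663 0.245] [0.662 0.234] [ 0.662  0.242 -0.004]
cupA [ 0.5  -0.39] [ 0.528 -0.376] [ 0.52  -0.378  0.013]
cupB [ 0.507 -0.486] [ 0.491 -0.476] [ 0.499 -0.482  0.001]
jar [0.58 0.53] [0.566 0.484] [ 0.566  0.523 -0.022]
tin [0.759 0.031] [ 0.748 -0.011] [ 0.751  0.013 -0.02 ]
solv [ 0.757 -0.208] [ 0.753 -0.233] [ 0.754 -0.222 -0.012]
tape [ 0.678 -0.399] [ 0.678 -0.397] [ 0.678 -0.398  0.021]
scraper [ 0.381 -0.157] [ 0.389 -0.159] [ 0.386 -0.157  0.001]
squee [0.682 0.426] [0.672 0.423] [0.675 0.426 0.025]
```

View pics/a.png

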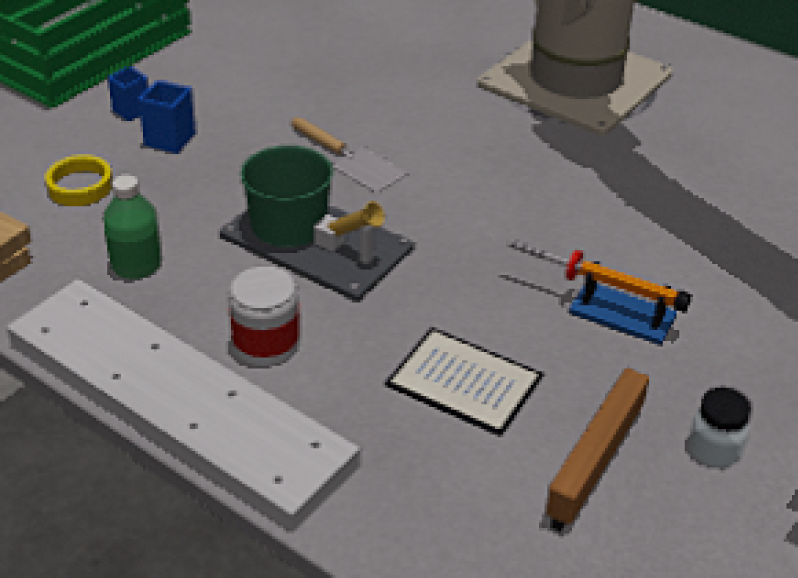

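View pics/b.png

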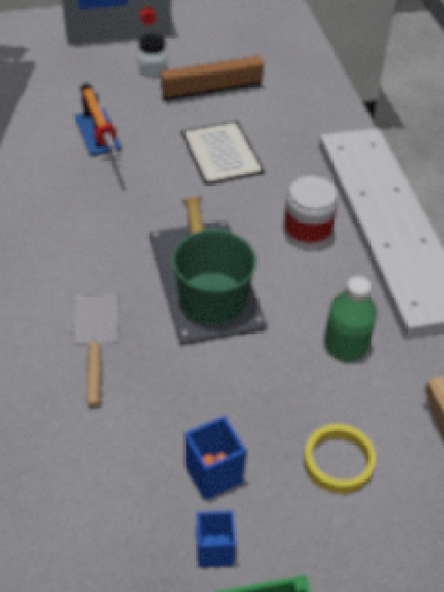

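The larger cup is at scene (201,169) and side (299,348); orange beads show in it. The smaller look-alike is at scene (187,163) and side (295,392). The gauge lies in the cradle with its tip toward -y. I'll go over the gauge first, then the station and the cup, looking with the wrist camera at each.

Emit:
{"fn": "arm_command", "kwargs": {
  "rows": [
    [[0,0,0],[-5.1,-3,-1.3],1],
    [[0,0,0],[-5.1,-3,-1.3],1],
    [[0,0,0],[-5.1,-3,-1.3],1],
    [[0,0,0],[-5.1,-3,-1.3],1],
    [[0,0,0],[-5.1,-3,-1.3],1],
    [[0,0,0],[-5.1,-3,-1.3],1],
    [[0,0,0],[0,0,0],1]
  ]
}}

```text
time: 3.18
position: [0.4532, 0.2945, 0.321]
tcp_rot: [0.001, 0.194, 0.981, 0.001]
wrist_force: [0.1, 0.2, -0.0]
width: 0.0869
grip_force: 0.0
```

```bash
cat >> h.py <<'E'
np.set_printoptions(precision=4,suppress=True)
def plan(p0,R0,p1,R1,n=None,turn=.18,step=6.0):
    "n identical rows from pose 0 to pose 1; prints row and predicted end"
    v=R.from_matrix(R0.T@R1).as_rotvec()
    if n is None: n=int(max(np.ceil(np.linalg.norm(v)/turn),np.ceil(np.linalg.norm(p1-p0)*100/step),1))
    v=np.round(v/n,3)
    Rr=R.from_rotvec(v).as_matrix();M=np.zeros((3,3));Q=R0.copy()
    for i in range(n): M+=Q;Q=Q@Rr
    d=np.round(np.linalg.solve(M,p1-p0)*100,2)
    pe=p0+M@d/100
    print(n,'x',[v.tolist(),d.tolist()],'|step %.1f|'%np.linalg.norm(d),'err mm',(pe-p1)*1000);return pe,Q
def pose(zdir,ydir):
    z=np.array(zdir,float);z/=np.linalg.norm(z);y=np.array(ydir,float);y-=z*(y@z);y/=np.linalg.norm(y)
    return np.column_stack([np.cross(y,z),y,z])
def now():
    s=r.read_state();return s,np.array(s['position']),rot(s['tcp_rot'])
def log(s):
    open('log.txt','a').write(repr((list(s['joints']),list(s['position']),list(s['tcp_rot'])))+'\n')
E
python3 - <<'E'
from h import *
s,p,Q=now();log(s);print(s['time'],p,Q.tolist(),s['joints'])
f=r.grab_frame('wrist');print(np.array(f['mount']),np.array(f['mtx']))
cv2.imwrite('pics/w1.png',f['img'])
for t,z in(('gauge',.052),('gauge_collar',.052),('gauge_tip',.052),('cradle',0)):
    for d in r.tip_of(f,t)[:2]: print(t,d['pixel'],d['confidence'],onz(f,d['pixel'],z,s))
print([onz(f,c,0,s)[:2] for c in((0,0),(559,0),(559,419),(0,419))])
E
```

```text
3.175 [0.4532 0.2945 0.321 ] [[-0.9247759015046271, 0.380501317584063, 0.0028773795537626505], [0.3805041348520469, 0.9247790923139785, 0.00048350742444066154], [-0.0024769652399100756, 0.001541990832066719, -0.999995743444678]] [-0.8123  0.1071  0.1651  1.5689 -0.0163  1.4645  0.534 ]
[[ 0.0002 -0.9642 -0.2651  0.0731]
 [ 1.      0.0003  0.      0.0008]
 [ 0.0001 -0.2651  0.9642 -0.1424]
 [ 0.      0.      0.      1.    ]] [[354.1773   0.     279.3851]
 [  0.     354.1773 209.536 ]
 [  0.       0.       1.    ]]
gauge [188.7, 226.4] 0.17 [0.4689 0.1691 0.052 ]
gauge_collar [249.1, 191.2] 0.63 [0.4567 0.2554 0.052 ]
gauge_tip [186.9, 227.9] 0.9 [0.4698 0.1662 0.052 ]
cradle [298.0, 152.4] 0.78 [0.4426 0.3264 0.    ]
[array([0.1254, 0.058 ]), array([0.3876, 0.6966]), array([1.0472, 0.585 ]), array([ 0.6712, -0.325 ])]
```

View pics/w1.png

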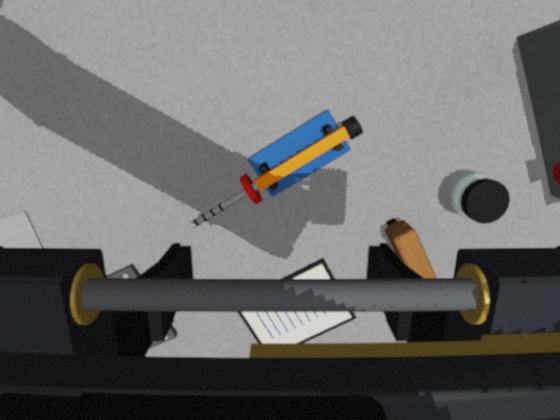

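The gauge sits cleanly in the cradle: knob at (355,127), collar at (251,189), tip at (190,226). Next I'll go over the station.

Emit:
{"fn": "arm_command", "kwargs": {
  "rows": [
    [[0,0,0],[-3.8,-3.8,-0.6],1],
    [[0,0,0],[-3.8,-3.8,-0.6],1],
    [[0,0,0],[-3.8,-3.8,-0.6],1],
    [[0,0,0],[-3.8,-3.8,-0.6],1],
    [[0,0,0],[-3.8,-3.8,-0.6],1],
    [[0,0,0],[-3.8,-3.8,-0.6],1],
    [[0,0,0],[-3.8,-3.8,-0.6],1],
    [[0,0,0],[0,0,0],1]
  ]
}}

```text
time: 4.42
position: [0.598, -0.0506, 0.3613]
tcp_rot: [0.0, 0.192, 0.981, -0.001]
wrist_force: [0.1, 0.5, 0.4]
width: 0.0872
grip_force: 0.0
```

```bash
python3 - <<'E'
from h import *
s,p,Q=now();log(s);print(s['time'],p,s['joints'])
f=r.grab_frame('wrist')
cv2.imwrite('pics/w2.png',f['img'])
for t,z in(('station',0),('tube',.03),('tube_mouth',.089)):
    for d in r.tip_of(f,t)[:2]: print(t,d['pixel'],d['confidence'],onz(f,d['pixel'],z,s))
E
```

```text
4.425 [ 0.598  -0.0506  0.3613] [-0.3691  0.253   0.477   1.3473 -0.113   1.5686  1.2792]
tube [284.4, 146.5] 0.7 [ 0.5734 -0.0334  0.03  ]
tube_mouth [333.3, 121.5] 0.6 [0.5628 0.0304 0.089 ]
tube_mouth [219.0, 290.2] 0.19 [ 0.7075 -0.1799  0.089 ]
```

Emit:
{"fn": "arm_command", "kwargs": {
  "rows": [
    [[0,0,0],[-1.2,-5.5,0],1],
    [[0,0,0],[-1.2,-5.5,0],1],
    [[0,0,0],[-1.2,-5.5,0],1],
    [[0,0,0],[-1.2,-5.5,0],1],
    [[0,0,0],[-1.2,-5.5,0],1],
    [[0,0,0],[-1.2,-5.5,0],1],
    [[0,0,0],[0,0,0],1]
  ]
}}

```text
time: 5.5
position: [0.5393, -0.3834, 0.3609]
tcp_rot: [-0.001, 0.192, 0.981, -0.001]
wrist_force: [-0.5, 0.6, 0.2]
width: 0.0868
grip_force: 0.0
```

```bash
python3 - <<'E'
from h import *
s,p,Q=now();log(s);print(s['time'],p,s['joints'])
f=r.grab_frame('wrist')
for t,z in(('cup',0),):
    for d in r.tip_of(f,t)[:2]: print(t,d['pixel'],d['confidence'],onz(f,d['pixel'],z,s))
    for d in r.masks_of(f,t)[:2]:
        print(d['extent'],d['confidence'])
a=cv2.imread('pics/w2.png')
cv2.imwrite('pics/w23.png',np.hstack([a[:,:400],f['img'][:,100:500]]))
E
```

```text
5.5 [ 0.5393 -0.3834  0.3609] [ 0.1319  0.434   0.6365  1.1661 -0.2509  1.6178  1.8946]
cup [205.6, 164.5] 0.82 [ 0.4978 -0.4803  0.    ]
cup [277.6, 151.5] 0.68 [ 0.5197 -0.378   0.    ]
[201.3, 169.4, 45.4, 44.7] 0.77
[275.4, 154.9, 66.0, 62.9] 0.58
```

View pics/w23.png

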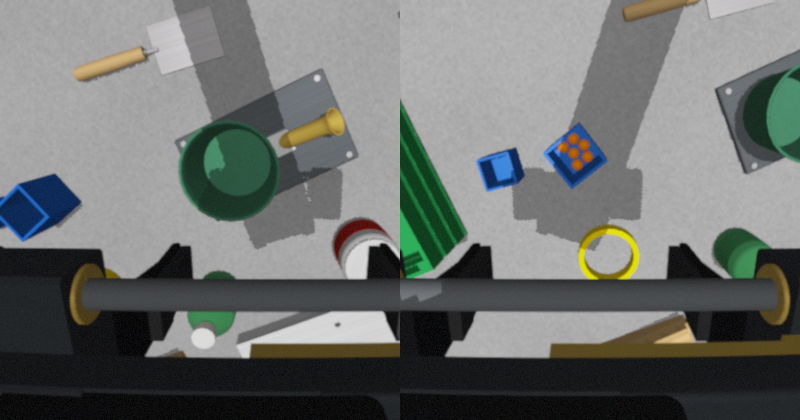

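```bash
cat >> h.py <<'E'
from scipy.optimize import minimize
def fit(f,s,mask,pts,x0,dx=(.006,.006,.12)):
    "fit x,y,yaw of a convex body's points to a mask by overlap"
    def hull(x):
        P=pts@R.from_euler('z',x[2]).as_matrix().T+[x[0],x[1],0]
        return cv2.convexHull((proj(f,P,s)*16).astype(np.int32))
    def cost(x):
        m=np.zeros((420,560),np.uint8);cv2.fillConvexPoly(m,hull(x),1,8,4);m=m>0
        return -(m&mask).sum()/(m|mask).sum()
    x0=np.array(x0,float);o=minimize(cost,x0,method='Nelder-Mead',options=dict(initial_simplex=np.vstack([x0]+[x0+np.eye(3)[i]*dx[i] for i in range(3)]),maxiter=300))
    return o.x,o.fun
def box(x,y,z0,z1): return np.array([[a,b,c] for a in x for b in y for c in (z0,z1)])
E
python3 - <<'E'
from h import *
s,p,Q=now();f=r.grab_frame('wrist')
M=[d for d in r.masks_of(f,'cup') if abs(d['extent'][0]-275)<20]
if M:
    for y0 in(0,.4,.8,1.2): print(fit(f,s,M[0]['mask'],box((-.028,.028),(-.028,.028),0,.08),(.519,-.378,y0)))
# rim corners by eye
c=[onz(f,q,.08,s) for q in((278,124),(307,157),(274,187),(245,153))];print(np.array(c),np.mean(c,0))
L=[eval(l) for l in open('log.txt')]
w2=dict(f);s2=dict(position=np.array(L[1][1]),tcp_rot=L[1][2])
g=[onz(w2,q,.012,s2)[:2] for q in((177,143),(322,68),(358,155))];print('plate',np.array(g))
d=g[1]-g[0];print(np.linalg.norm(d),np.degrees(np.arctan2(d[1],d[0])),np.linalg.norm(g[2]-g[1]))
print('mouth rim',onz(w2,(335,121),.089,s2),'pot',onz(w2,(229,171),.097,s2))
E
```

```text
(array([ 0.5171, -0.3789,  0.2634]), np.float64(-0.6456494325346784))
(array([ 0.5175, -0.3793,  0.2931]), np.float64(-0.6477801268498943))
(array([ 0.5162, -0.3793,  0.2824]), np.float64(-0.6482029598308668))
(array([ 0.5172, -0.3792,  1.8697]), np.float64(-0.649724692926726))
[[ 0.4864 -0.3562  0.08  ]
 [ 0.535  -0.3383  0.08  ]
 [ 0.5543 -0.3885  0.08  ]
 [ 0.5032 -0.4052  0.08  ]] [ 0.5197 -0.3721  0.08  ]
plate [[ 0.5144 -0.169 ]
 [ 0.4987  0.05  ]
 [ 0.6241  0.0565]]
0.21961644965867572 94.09965376651752 0.12554999670485562
mouth rim [0.563  0.0324 0.089 ] pot [ 0.5692 -0.1017  0.097 ]
```

```bash
cat > kin.py <<'E'
from h import *
import itertools
from scipy.optimize import least_squares
LO=np.array([-2.6,-.5,-1.47,.16,-1.27,.06,-2.6]);HI=np.array([2.6,2.12,1.34,2.42,4.41,2.06,2.6])
def fk(q,par,sg,c7):
    d1,d3,d5,d7,a3,a5,a1,o=par
    def rz(a):return R.from_euler('z',a).as_matrix()
    def ry(a):return R.from_euler('y',a).as_matrix()
    T=rz(sg[0]*q[0]);p=T@[a1,0,d1];T=T@ry(q[1])@rz(sg[1]*q[2]);p=p+T@[a3,0,d3]
    T=T@ry(q[3])@rz(sg[2]*q[4]);p=p+T@[a5,0,d5];T=T@ry(q[5])@rz(sg[3]*q[6]+c7);p=p+T@[0,0,d7]
    return p,T
E
python3 - <<'E'
from kin import *
L=[([-1.212,.332,-.065,1.46,.022,1.35,-.088],[.2327,.5797,.2408],[-.0001,.1897,.9818,-.0007])]+[eval(l) for l in open('log.txt')]
best=[]
for sg in itertools.product((1,-1),repeat=4):
  for c in range(4):
    e=sum(np.linalg.norm(fk(q,[0]*8,sg,c*np.pi/2)[1]-rot(o)) for q,p,o in L);best.append((e,sg,c))
best.sort();print(best[:3])
e,sg,c=best[0];c*=np.pi/2
fun=lambda x:np.concatenate([fk(q,x,sg,c)[0]-p for q,p,o in L]+[.02*(x-[.35,.4,.4,.2,0,0,0,0])])
o=least_squares(fun,[.35,.4,.4,.2,0,0,0,0]);print(o.x,np.abs(o.fun[:12]).max())
import json;json.dump(dict(x=o.x.tolist(),sg=sg,c=c),open('kin.json','w'))
E
```

```text
[(np.float64(0.002996312528758224), (-1, -1, -1, -1), 1), (np.float64(1.1288929919402055), (-1, -1, 1, -1), 1), (np.float64(2.611673312656624), (1, -1, -1, 1), 3)]
[ 0.3246  0.4648  0.5506  0.4059  0.0223 -0.0028 -0.0867  0.    ] 0.04860737123169434
```

```bash
python3 - <<'E'
from kin import *
import json
k=json.load(open('kin.json'));sg,c=k['sg'],k['c']
L=[([-1.212,.332,-.065,1.46,.022,1.35,-.088],[.2327,.5797,.2408],[-.0001,.1897,.9818,-.0007])]+[eval(l) for l in open('log.txt')]
for mask in ([1,1,1,1,0,0,0,0],[1,1,1,1,1,1,1,0]):
    mask=np.array(mask)
    fun=lambda x:np.concatenate([fk(q,x*mask,sg,c)[0]-p for q,p,o in L]+[1e-4*x])
    o=least_squares(fun,[.35,.4,.4,.2,0,0,0,0]);print(o.x*mask,np.abs(o.fun[:12]).max())
    fun2=[np.round(fk(q,o.x*mask,sg,c)[0]-p,3) for q,p,_ in L];print(fun2)
E
```

```text
[17.9621  0.4969  0.4743 18.0821  0.      0.      0.      0.    ] 0.03693669443179315
[array([-0.036,  0.019,  0.005]), array([0.012, 0.037, 0.004]), array([-0.015,  0.012, -0.001]), array([-0.005,  0.027, -0.008])]
[21.3586  0.632   0.5443 21.5151 -0.0402  0.0982 -0.065   0.    ] 0.03914149217962243
[array([-0.039,  0.008, -0.002]), array([0.003, 0.014, 0.001]), array([-0.014, -0.008,  0.004]), array([ 0.011,  0.003, -0.003])]
```

```bash
python3 - <<'E'
from h import *
s,p,Q=now();log(s)
y=.33;cx=np.array([np.cos(y),np.sin(y),0]);u=np.array([-np.sin(y),np.cos(y),0]);l=np.radians(40)
z=u*np.sin(l)+np.array([0,0,-np.cos(l)])
g=np.array([.5185,-.377,.052]);T=pose(z,cx)
p1,Q1=plan(p,Q,g-.17*z,T,8)
E
```

```text
8 x [[-0.037, 0.082, 0.103], [-1.65, -1.09, 1.82]] |step 2.7| err mm [0.0542 0.0527 0.3116]
```

Emit:
{"fn": "arm_command", "kwargs": {
  "rows": [
    [[-0.037,0.082,0.103],[-1.65,-1.09,1.82],1],
    [[-0.037,0.082,0.103],[-1.65,-1.09,1.82],1],
    [[-0.037,0.082,0.103],[-1.65,-1.09,1.82],1],
    [[-0.037,0.082,0.103],[-1.65,-1.09,1.82],1],
    [[-0.037,0.082,0.103],[-1.65,-1.09,1.82],1],
    [[-0.037,0.082,0.103],[-1.65,-1.09,1.82],1],
    [[-0.037,0.082,0.103],[-1.65,-1.09,1.82],1],
    [[-0.037,0.082,0.103],[-1.65,-1.09,1.82],1]
  ]
}}

```text
time: 6.75
position: [0.543, -0.452, 0.1794]
tcp_rot: [-0.245, 0.513, 0.804, 0.174]
wrist_force: [0.2, -1.5, -0.7]
width: 0.0869
grip_force: 0.0
```

```bash
python3 - <<'E'
from h import *
s,p,Q=now();log(s);print(s['time'],p,Q[:,1],Q[:,2],s['joints'])
f=r.grab_frame('wrist')
M=[d for d in r.masks_of(f,'cup')]
for d in M:
    print(d['extent'],d['confidence'])
    for y0 in (.2,.45): print(fit(f,s,d['mask'],box((-.028,.028),(-.028,.028),0,.08),(.5185,-.377,y0)))
cv2.imwrite('pics/w4.png',f['img'])
y=.33;cx=np.array([np.cos(y),np.sin(y),0]);u=np.array([-np.sin(y),np.cos(y),0]);l=np.radians(40)
z=u*np.sin(l)+np.array([0,0,-np.cos(l)]);T=pose(z,cx);g=np.array([.5185,-.377,.052])
plan(p,Q,g,T,6)
E
```

```text
6.75 [ 0.543  -0.452   0.1794] [0.9104 0.4128 0.0283] [-0.2157  0.5318 -0.819 ] [ 0.7864  1.0534 -0.1368  0.5732 -0.1814  2.0578  1.079 ]
[209.2, 333.6, 68.5, 46.0] 0.9
(array([ 0.5185, -0.377 ,  0.2   ]), np.float64(0.0))
(array([ 0.5185, -0.377 ,  0.45  ]), np.float64(0.0))
[283.8, 216.8, 79.4, 97.3] 0.84
(array([ 0.5173, -0.3796,  0.2879]), np.float64(-0.8250116658889407))
(array([ 0.517 , -0.38  ,  0.2967]), np.float64(-0.8243978243978244))
[282.8, 214.3, 12.2, 12.6] 0.17
(array([ 0.5043, -0.3534,  0.128 ]), np.float64(-0.0334075723830735))
(array([ 0.5106, -0.3433,  0.4699]), np.float64(-0.03336510962821735))
6 x [[-0.006, 0.014, 0.016], [-0.23, 0.05, 2.49]] |step 2.5| err mm [-0.2795  0.1453 -0.1075]
```

View pics/w4.png

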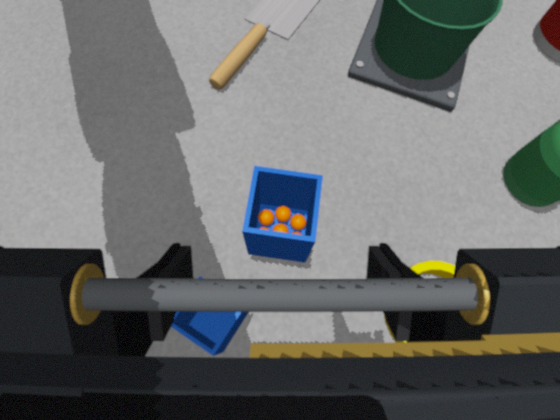

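The view shows the larger cup with beads at (284,215), centred between the fingers. The small look-alike is at (210,315) under the hand, well below it. Joint 6 is at its limit, so I'll lean slightly less.

```bash
python3 - <<'E'
from h import *
s,p,Q=now()
y=.31;cx=np.array([np.cos(y),np.sin(y),0]);u=np.array([-np.sin(y),np.cos(y),0]);l=np.radians(31)
z=u*np.sin(l)+np.array([0,0,-np.cos(l)]);T=pose(z,cx);g=np.array([.518,-.379,.052])
p1,Q1=plan(p,Q,g-.07*z,T,4)
plan(p1,Q1,g,T,3)
E
```

```text
4 x [[-0.011, -0.019, 0.027], [-0.01, 0.1, 1.88]] |step 1.9| err mm [-0.0193  0.2599 -0.063 ]
3 x [[0.0, -0.0, -0.0], [-0.01, -0.01, 2.33]] |step 2.3| err mm [-0.1447 -0.0299 -0.0899]
```

Emit:
{"fn": "arm_command", "kwargs": {
  "rows": [
    [[-0.011,-0.019,0.027],[0,0.1,1.88],1],
    [[-0.011,-0.019,0.027],[0,0.1,1.88],1],
    [[-0.011,-0.019,0.027],[0,0.1,1.88],1],
    [[-0.011,-0.019,0.027],[0,0.1,1.88],1],
    [[0,0,0],[0,0,0],1]
  ]
}}

```text
time: 7.48
position: [0.5324, -0.4114, 0.1184]
tcp_rot: [-0.211, 0.565, 0.782, 0.157]
wrist_force: [-0.1, 1.2, 1.3]
width: 0.0872
grip_force: 0.0
```

```bash
python3 - <<'E'
from h import *
s,p,Q=now();log(s);print(s['time'],p,Q[:,1],Q[:,2],s['joints'],s['wrist_force'])
y=.31;cx=np.array([np.cos(y),np.sin(y),0]);u=np.array([-np.sin(y),np.cos(y),0]);l=np.radians(31)
z=u*np.sin(l)+np.array([0,0,-np.cos(l)]);T=pose(z,cx);g=np.array([.518,-.379,.052])
plan(p,Q,g,T,4)
print('lateral of cup', (g-p)@Q)
E
```

```text
7.475 [ 0.5324 -0.4114  0.1184] [0.9501 0.3119 0.0069] [-0.1528  0.4846 -0.8613] [ 0.7848  0.8852 -0.13    0.9697 -0.1872  1.7402  1.0089] [-0.1043  1.2344  1.3385]
4 x [[0.001, 0.002, 0.002], [-0.09, -0.1, 1.88]] |step 1.9| err mm [-0.1143 -0.0035 -0.1424]
lateral of cup [-0.0033 -0.004   0.0751]
```

Emit:
{"fn": "arm_command", "kwargs": {
  "rows": [
    [[0,0,0],[-0.1,-0.1,1.88],1],
    [[0,0,0],[-0.1,-0.1,1.88],1],
    [[0,0,0],[-0.1,-0.1,1.88],1],
    [[0,0,0],[-0.1,-0.1,1.88],1],
    [[0,0,0],[0,0,0],-0.3],
    [[0,0,0],[0,0,0],-0.5],
    [[0,0,0],[0,0,0],-0.5],
    [[0,0,0],[0,0,0],-0.5],
    [[0,0,0],[0,0,0],-0.5],
    [[0,0,0],[0,0,0],-0.5]
  ],
  "squeeze": 20
}}

```text
time: 8.72
position: [0.5174, -0.3816, 0.0507]
tcp_rot: [-0.211, 0.567, 0.78, 0.158]
wrist_force: [1.0, -1.8, 5.0]
width: 0.0562
grip_force: 19.8
```

```bash
python3 - <<'E'
from h import *
s,p,Q=now();log(s)
p1,Q1=plan(p,Q,p+[0,0,.13],Q,3)
W=R.from_euler('z',32,degrees=True).as_matrix()
Q2=W@Q;u=-np.cross([0,0,1],W@[np.cos(.31),np.sin(.31),0])*-1
print('u',u)
t=np.array([.567,-.1,.185])-.04*u
p2,Q2=plan(p1,Q1,t,Q2,6)
a=np.cross([0,0,1.],u) # rotates up toward u
Q3=R.from_rotvec(a*np.radians(115)).as_matrix()@Q2
print(a,'z end',Q3[:,2]);v=R.from_matrix(Q2.T@Q3).as_rotvec();print(v/12)
E
```

```text
3 x [[0.0, 0.0, 0.0], [2.2, 0.03, -3.73]] |step 4.3| err mm [ 0.0709 -0.0363 -0.0831]
u [-0.7634  0.646   0.    ]
6 x [[0.047, 0.001, -0.08], [2.6, 3.39, 1.48]] |step 4.5| err mm [ 0.0801 -0.1963  0.0537]
[-0.646  -0.7634  0.    ] z end [ 0.7642 -0.6374 -0.0988]
[ 0.0007 -0.1673 -0.0012]
```

Emit:
{"fn": "arm_command", "kwargs": {
  "rows": [
    [[0,0,0],[1.1,0,-1.9],-0.5],
    [[0,0,0],[2.2,0,-3.7],-0.5],
    [[0,0,0],[2.2,0,-3.7],-0.5],
    [[0,0,0],[1.1,0,-1.9],-0.5],
    [[0.047,0,-0.08],[2.6,3.4,1.5],-0.5],
    [[0.047,0,-0.08],[2.6,3.4,1.5],-0.5],
    [[0.047,0,-0.08],[2.6,3.4,1.5],-0.5],
    [[0.047,0,-0.08],[2.6,3.4,1.5],-0.5],
    [[0.047,0,-0.08],[2.6,3.4,1.5],-0.5],
    [[0.047,0,-0.08],[2.6,3.4,1.5],-0.5],
    [[0,0,0],[0,0,0],-0.5]
  ]
}}

```text
time: 10.1
position: [0.5972, -0.119, 0.1831]
tcp_rot: [-0.247, 0.326, 0.908, 0.094]
wrist_force: [-0.1, -0.7, -2.1]
width: 0.0559
grip_force: 19.8
```

```bash
python3 - <<'E'
from h import *
s,p,Q=now();log(s);print(s['time'],p,Q[:,1],Q[:,2],s['joints'],s['width'])
u=np.array([-.7634,.646,0]);t=np.array([.567,-.1,.185])-.04*u;print(t)
a=np.cross([0,0,1.],u)
Q3=R.from_rotvec(a*np.radians(60)).as_matrix()@Q
p3,Q3=plan(p,Q,t,Q3,6)
Q4=R.from_rotvec(a*np.radians(55)).as_matrix()@Q3
plan(p3,Q3,t,Q4,6)
S=r.grab_frame('scene');cv2.imwrite('pics/s5.png',cv2.resize(S['img'][100:300,130:400],None,fx=2.8,fy=2.8))
E
```

```text
10.1 [ 0.5972 -0.119   0.1831] [0.6386 0.7695 0.0093] [-0.3864  0.331  -0.8609] [ 0.4212  0.7172 -0.3023  1.133  -0.0803  1.773   1.0268] 0.055870074938782766
[ 0.5975 -0.1258  0.185 ]
6 x [[0.002, -0.175, -0.001], [-0.08, -0.08, -0.04]] |step 0.1| err mm [ 0.2529  0.1144 -0.0534]
6 x [[0.002, -0.16, -0.001], [0.0, -0.0, -0.0]] |step 0.0| err mm [ 0.2529  0.1144 -0.0534]
```

View pics/s5.png

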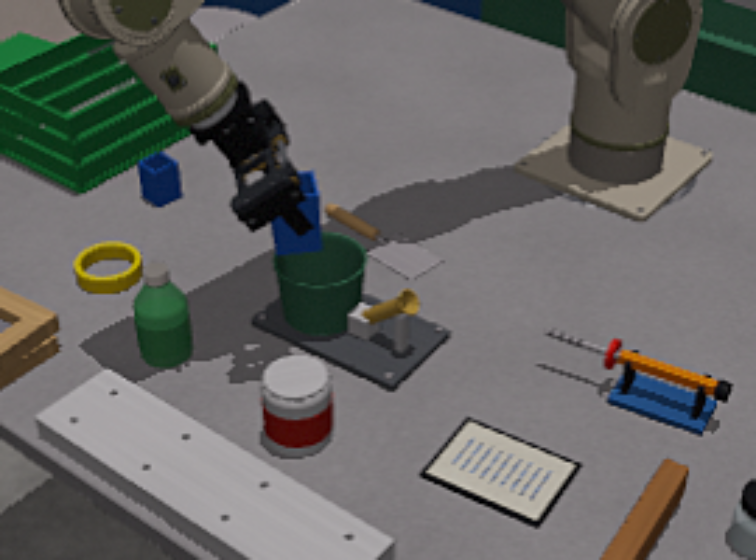

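The cup is held upright above the pot (cup at about (297,215) in the crop, pot at (320,280)) and everything else is undisturbed. Now I'll tilt it.

Emit:
{"fn": "arm_command", "kwargs": {
  "rows": [
    [[0,-0.175,0],[-0.1,-0.1,0],-0.5],
    [[0,-0.175,0],[-0.1,-0.1,0],-0.5],
    [[0,-0.175,0],[-0.1,-0.1,0],-0.5],
    [[0,-0.175,0],[-0.1,-0.1,0],-0.5],
    [[0,-0.175,0],[-0.1,-0.1,0],-0.5],
    [[0,-0.175,0],[-0.1,-0.1,0],-0.5]
  ]
}}

```text
time: 10.9
position: [0.5966, -0.1351, 0.1832]
tcp_rot: [0.245, 0.334, 0.906, -0.086]
wrist_force: [0.5, -1.1, -2.9]
width: 0.0561
grip_force: 19.9
```

```bash
python3 - <<'E'
from h import *
s,p,Q=now();log(s);print(s['time'],p,Q[:,1],Q[:,2],s['joints'],s['width'])
u=np.array([-.7634,.646,0]);t=np.array([.567,-.1,.185])-.04*u
a=np.cross([0,0,1.],u);l0=np.degrees(np.arctan2(Q[:,2]@-u,-Q[2,2]));print('lean',l0)
Q3=R.from_rotvec(a*np.radians(86-l0)).as_matrix()@Q
plan(p,Q,t,Q3,6)
E
```

```text
10.9 [ 0.5966 -0.1351  0.1832] [0.6476 0.762  0.0078] [ 0.3861 -0.3193 -0.8655] [ 0.2328  0.0956 -0.2802  1.9745  0.5573  0.7473  0.4717] 0.05608350893312253
lean 30.064709423932396
6 x [[-0.001, -0.163, -0.001], [0.03, 0.13, -0.09]] |step 0.2| err mm [ 0.1521  0.0525 -0.009 ]
```

Emit:
{"fn": "arm_command", "kwargs": {
  "rows": [
    [[0,-0.163,0],[0,0.15,-0.1],-0.5],
    [[0,-0.163,0],[0,0.15,-0.1],-0.5],
    [[0,-0.163,0],[0,0.15,-0.1],-0.5],
    [[0,-0.163,0],[0,0.15,-0.1],-0.5],
    [[0,-0.163,0],[0,0.15,-0.1],-0.5],
    [[0,-0.163,0],[0,0.15,-0.1],-0.5],
    [[0,0,0],[0,0,0],-0.5],
    [[0,0,0],[0,0,0],-0.5],
    [[0,0,0],[0,0,0],-0.5],
    [[0,0,0],[0,0,0],-0.5]
  ]
}}

```text
time: 12.15
position: [0.596, -0.1329, 0.1841]
tcp_rot: [0.589, 0.271, 0.726, -0.229]
wrist_force: [-1.1, 0.2, -1.5]
width: 0.0561
grip_force: 19.9
```

```bash
python3 - <<'E'
from h import *
s,p,Q=now();log(s);print(s['time'],p,Q[:,1],Q[:,2],s['joints'],s['width'],s['wrist_force'])
u=np.array([-.7634,.646,0]);print('lean',np.degrees(np.arctan2(Q[:,2]@-u,-Q[2,2])))
S=r.grab_frame('scene');D=r.grab_frame('side')
a=cv2.resize(S['img'][110:260,180:320],None,fx=2.8,fy=2.8);b=cv2.resize(D['img'][190:340,220:360],None,fx=2.8,fy=2.8)
cv2.imwrite('pics/p6.png',np.hstack([a,b]))
for n,f in(('s',S),('d',D)): print(n,[(np.round(d['extent']),d['confidence']) for d in r.search_frame(f,'bead0')])
E
```

```text
12.15 [ 0.596  -0.1329  0.1841] [ 0.6633  0.7482 -0.0129] [ 0.7311 -0.6517 -0.2019] [-0.0476  0.3224 -0.3222  2.3445  1.9508  1.2481 -1.0544] 0.05609218185570742 [-1.1213  0.1588 -1.4917]
lean 78.34719195318105
s [(array([357., 231.,  65.,  25.]), 0.26)]
d []
```

View pics/p6.png

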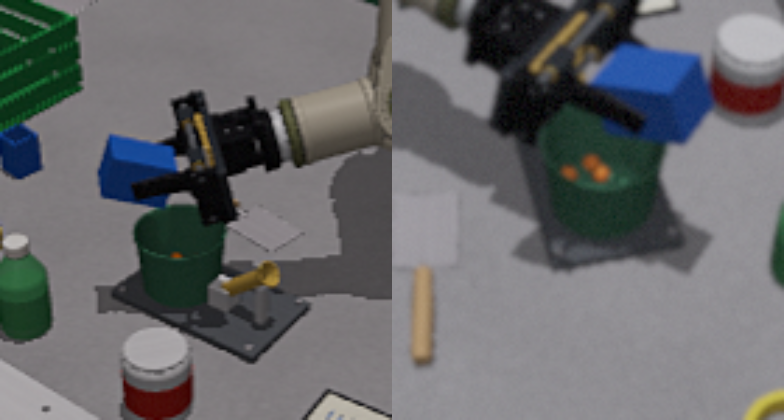

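Beads are visible in the pot: side-view crop (570–605,160–175) and scene crop (176,256). I'll tip a little further to be sure.

Emit:
{"fn": "arm_command", "kwargs": {
  "rows": [
    [[0,-0.1,0],[0,0,0],-0.5],
    [[0,-0.1,0],[0,0,0],-0.5],
    [[0,0,0],[0,0,0],-0.5],
    [[0,0,0],[0,0,0],-0.5],
    [[0,0,0],[0,0,0],-0.5]
  ]
}}

```text
time: 12.98
position: [0.5958, -0.1325, 0.1834]
tcp_rot: [0.658, 0.247, 0.664, -0.255]
wrist_force: [-0.6, 0.9, -1.5]
width: 0.0559
grip_force: 19.9
```

```bash
python3 - <<'E'
from h import *
s,p,Q=now();log(s);print(s['time'],p,Q[:,2],s['joints'],s['wrist_force'])
L=[eval(l) for l in open('log.txt')]
for i,l in enumerate(L): print(i,np.round(l[1],3),np.round(l[2],3))
g=[l for l in L if abs(l[1][2]-.0507)<.001][0]
u=np.array([-.7634,.646,0]);a=np.cross([0,0,1.],u)
Qt=R.from_euler('z',32,degrees=True).as_matrix()@rot(g[2])
t=np.array([.597,-.13,.19])
p1,Q1=plan(p,Q,t,Qt,12)
print(np.degrees(R.from_matrix(Q1.T@Qt).magnitude()))
E
```

```text
12.975 [ 0.5958 -0.1325  0.1834] [ 0.7489 -0.6627 -0.0045] [-0.0985  0.5073 -0.2816  2.3407  2.085   1.5328 -1.2207] [-0.5741  0.924  -1.4736]
0 [0.453 0.294 0.321] [0.001 0.194 0.981 0.001]
1 [ 0.598 -0.051  0.361] [ 0.     0.192  0.981 -0.001]
2 [ 0.539 -0.383  0.361] [-0.001  0.192  0.981 -0.001]
3 [ 0.543 -0.378  0.362] [0.    0.188 0.982 0.001]
4 [ 0.543 -0.452  0.179] [-0.245  0.513  0.804  0.174]
5 [ 0.532 -0.411  0.118] [-0.211  0.565  0.782  0.157]
6 [ 0.517 -0.382  0.051] [-0.211  0.567  0.78   0.158]
7 [ 0.597 -0.119  0.183] [-0.247  0.326  0.908  0.094]
8 [ 0.597 -0.135  0.183] [ 0.245  0.334  0.906 -0.086]
9 [ 0.596 -0.133  0.184] [ 0.589  0.271  0.726 -0.229]
10 [ 0.596 -0.132  0.183] [ 0.658  0.247  0.664 -0.255]
12 x [[-0.003, 0.175, -0.001], [-0.03, 0.02, -0.06]] |step 0.1| err mm [-0.2389  0.0279 -0.0094]
0.06844084596128364
```

Emit:
{"fn": "arm_command", "kwargs": {
  "rows": [
    [[0,0.175,0],[0,0,-0.1],-0.5],
    [[0,0.175,0],[0,0,-0.1],-0.5],
    [[0,0.175,0],[0,0,-0.1],-0.5],
    [[0,0.175,0],[0,0,-0.1],-0.5],
    [[0,0.175,0],[0,0,-0.1],-0.5],
    [[0,0.175,0],[0,0,-0.1],-0.5],
    [[0,0.175,0],[0,0,-0.1],-0.5],
    [[0,0.175,0],[0,0,-0.1],-0.5],
    [[0,0.175,0],[0,0,0],-0.5],
    [[0,0.175,0],[0,0,0],-0.5],
    [[0,0.175,0],[0,0,0],-0.5],
    [[0,0.175,0],[0,0,0],-0.5]
  ]
}}

```text
time: 14.48
position: [0.5878, -0.1359, 0.1843]
tcp_rot: [-0.195, 0.36, 0.911, 0.058]
wrist_force: [0.5, 0.1, -1.3]
width: 0.0561
grip_force: 19.9
```

```bash
python3 - <<'E'
from h import *
s,p,Q=now();log(s);print(s['time'],p,Q[:,2],s['joints'],s['wrist_force'])
L=[eval(l) for l in open('log.txt')];Qg=rot(L[6][2]);pg=np.array(L[6][1])
p1,Q1=plan(p,Q,pg+[0,0,.1],Qg,7)
p2,Q2=plan(p1,Q1,pg+[0,0,.004],Qg,4)
W=r.grab_frame('wrist')
D=r.grab_frame('side')
for n,f in(('w',W),('d',D)): print(n,[(np.round(d['extent']),d['confidence']) for d in r.search_frame(f,'bead0')])
cv2.imwrite('pics/p7.png',np.hstack([cv2.resize(W['img'],(450,338)),cv2.resize(D['img'][200:320,230:350],(338,338))]))
E
```

```text
14.475 [ 0.5878 -0.1359  0.1843] [-0.3139  0.2463 -0.917 ] [ 0.4026  0.6173 -0.252   1.2422 -0.0466  1.6612  0.9917] [ 0.5273  0.1015 -1.2776]
7 x [[-0.038, 0.018, 0.063], [-2.32, -2.85, -0.57]] |step 3.7| err mm [-0.0145  0.4351  0.0311]
4 x [[-0.001, 0.001, -0.0], [-1.23, -0.02, 2.06]] |step 2.4| err mm [-0.0977 -0.2946  0.0599]
w [(array([299., 191.,  16.,  16.]), 0.64), (array([282., 194.,  17.,  15.]), 0.59)]
d []
```

View pics/p7.png

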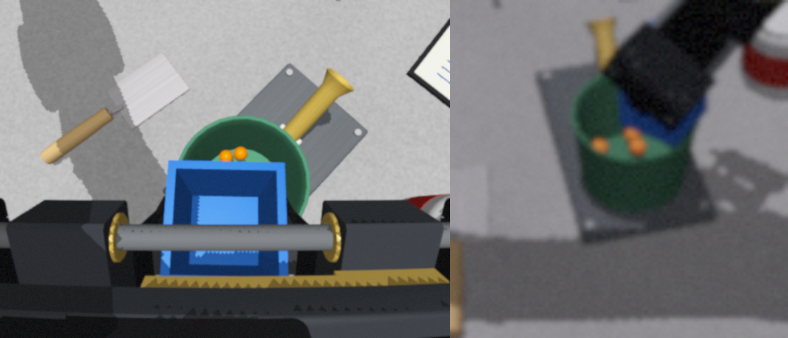

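The cup is empty and the beads lie in the pot (wrist crop (232,154), side crop (600–637,145)). Now I'll put the cup back.

Emit:
{"fn": "arm_command", "kwargs": {
  "rows": [
    [[-0.038,0.018,0.063],[-2.32,-2.85,-0.57],-0.5],
    [[-0.038,0.018,0.063],[-2.32,-2.85,-0.57],-0.5],
    [[-0.038,0.018,0.063],[-2.32,-2.85,-0.57],-0.5],
    [[-0.038,0.018,0.063],[-2.32,-2.85,-0.57],-0.5],
    [[-0.038,0.018,0.063],[-2.32,-2.85,-0.57],-0.5],
    [[-0.038,0.018,0.063],[-2.32,-2.85,-0.57],-0.5],
    [[-0.038,0.018,0.063],[-2.32,-2.85,-0.57],-0.5],
    [[0,0,0],[0,0,0],-0.5],
    [[0,0,0],[0,0,0],-0.5]
  ]
}}

```text
time: 15.8
position: [0.5176, -0.3798, 0.1515]
tcp_rot: [-0.208, 0.567, 0.782, 0.154]
wrist_force: [0.0, 1.3, -1.3]
width: 0.0559
grip_force: 19.9
```

```bash
python3 - <<'E'
from h import *
s,p,Q=now();log(s);print(s['time'],p,Q[:,2],s['joints'],s['wrist_force'])
L=[eval(l) for l in open('log.txt')];Qg=rot(L[6][2]);pg=np.array(L[6][1]);print(np.degrees(R.from_matrix(Q.T@Qg).as_rotvec()))
plan(p,Q,pg+[0,0,.004],Qg,5)
E
```

```text
15.8 [ 0.5176 -0.3798  0.1515] [-0.1505  0.4767 -0.8661] [ 0.7613  0.7717 -0.1091  1.0884 -0.2123  1.7221  0.996 ] [ 0.0268  1.2705 -1.3337]
[-0.1455  0.5631  0.0475]
5 x [[-0.001, 0.002, 0.0], [-1.0, -0.03, 1.66]] |step 1.9| err mm [-0.2083  0.1061 -0.0539]
```

Emit:
{"fn": "arm_command", "kwargs": {
  "rows": [
    [[0,0.002,0],[-1.0,0,1.66],-0.5],
    [[0,0.002,0],[-1.0,0,1.66],-0.5],
    [[0,0.002,0],[-1.0,0,1.66],-0.5],
    [[0,0.002,0],[-1.0,0,1.66],-0.5],
    [[0,0.002,0],[-1.0,0,1.66],-0.5],
    [[0,0,0],[-0.1,0,0.16],-0.5],
    [[0,0,0],[-0.06,0,0.1],-0.5],
    [[0,0,0],[0,0,0],-0.5]
  ]
}}

```text
time: 16.8
position: [0.5173, -0.3819, 0.0496]
tcp_rot: [-0.214, 0.567, 0.78, 0.157]
wrist_force: [-0.5, 0.6, -0.3]
width: 0.0557
grip_force: 20.0
```

Emit:
{"fn": "arm_command", "kwargs": {
  "rows": [
    [[0,0,0],[0,0,0],0.4],
    [[0,0,0],[0,0,0],1],
    [[0,0,0],[0,0,0],1],
    [[0,0,0],[0,0,-0.5],1],
    [[0,0,0],[0,0,-3.5],1],
    [[0,0,0],[0,0,-5],1],
    [[0,0,0],[0,0,-5],1],
    [[0,0,0],[0,0,-3],1],
    [[0,0,0],[0,0,0],1]
  ]
}}

```text
time: 17.92
position: [0.5441, -0.4661, 0.1974]
tcp_rot: [-0.212, 0.568, 0.78, 0.157]
wrist_force: [-0.3, 0.4, -0.0]
width: 0.0868
grip_force: 0.0
```

```bash
cat > kfit.py <<'E'
from kin import *
import json
k=json.load(open('kin.json'));SG,C7=k['sg'],k['c']
def fk2(q,x):
    rz=lambda a:R.from_euler('z',a).as_matrix();ry=lambda a:R.from_euler('y',a).as_matrix()
    o=np.array(x).reshape(5,3)
    T=np.eye(3);p=T@o[0]
    T=T@rz(SG[0]*q[0]);p=p+T@[o[1][0],o[1][1],0];T=T@ry(q[1])@rz(SG[1]*q[2]);p=p+T@o[2];T=T@ry(q[3])@rz(SG[2]*q[4]);p=p+T@o[3]
    T=T@ry(q[5])@rz(SG[3]*q[6]+C7);p=p+T@[0,0,o[4][2]];return p,T
def getx():
    L=[([-1.212,.332,-.065,1.46,.022,1.35,-.088],[.2327,.5797,.2408],[-.0001,.1897,.9818,-.0007])]+[eval(l) for l in open('log.txt')]
    x0=np.array([0,0,.35,0,0,0,0,0,.45,0,0,.5,0,0,.25])
    o=least_squares(lambda x:np.concatenate([fk2(q,x)[0]-p for q,p,_ in L]+[3e-4*(x-x0)]),x0)
    return o.x,np.abs(o.fun[:-15]).max()
def ik(p,Q,x,q0,tries=20):
    best=None;rng=np.random.default_rng(0);w=(HI-LO)
    for i in range(tries):
        g=np.clip(q0 if i==0 else q0+rng.normal(size=7)*.5,LO+.01,HI-.01)
        def fun(q):
            pp,T=fk2(q,x);return np.r_[(pp-p)*10,R.from_matrix(T.T@Q).as_rotvec()*3,.02*(q-q0)]
        o=least_squares(fun,g,bounds=(LO,HI));pp,T=fk2(o.x,x);e=np.linalg.norm(pp-p)*1000,np.degrees(R.from_matrix(T.T@Q).magnitude())
        if best is None or o.cost<best[0]: best=(o.cost,o.x,e)
    return best[1:]
E
python3 - <<'E'
from kfit import *
s,p,Q=now();log(s);print(s['time'],p,Q[:,2],s['joints'],s['width'])
D=r.grab_frame('side');print([(np.round(d['extent']),d['confidence']) for d in r.search_frame(D,'cup')],[d['pixel'] for d in r.tip_of(D,'cup')])
x,e=getx();print(x.reshape(5,3),e)
q0=np.array(s['joints'])
az=np.radians(-80.5);d=np.array([np.cos(az),np.sin(az),0]);Tg=pose([0,0,-1],[-d[1],d[0],0])
print('grasp',ik(np.array([.444,.326,.052]),Tg,x,np.array([-.8,.3,.1,1.8,0,1.4,-.5])))
az=np.radians(-87);d=np.array([np.cos(az),np.sin(az),0]);
ins=d*np.cos(np.radians(40))-np.array([0,0,np.sin(np.radians(40))])
for gl in(0,20):
  a=np.radians(40-gl);z=-np.array([0,0,1])*np.cos(a)-d*np.sin(a)
  for back in(0,.1):
    print(gl,back,ik(np.array([.562,.033,.089])-ins*(.073+back),pose(z,[-d[1],d[0],0]),x,np.array([-.3,.5,.2,1.5,0,1.4,-1.])))
p1,Q1=plan(p,Q,np.array([.55,-.15,.32]),Tg,7)
p2,Q2=plan(p1,Q1,np.array([.455,.31,.30]),Tg,8)
E
```

```text
17.925 [ 0.5441 -0.4661  0.1974] [-0.1526  0.4848 -0.8612] [ 0.785   0.9867 -0.0773  0.6261 -0.2183  1.9869  0.9975] 0.08684599784501247
[(array([293., 347.,  24.,  42.]), 0.75), (array([294., 392.,  30.,  33.]), 0.65)] [[296.8, 355.8]]
[[ 0.0001 -0.0001  0.2583]
 [ 0.0001 -0.0217  0.    ]
 [-0.0001 -0.0235  0.4482]
 [ 0.0002 -0.0004  0.49  ]
 [ 0.      0.      0.3327]] 0.0008385308812430547
grasp (array([-0.7908,  0.3565,  0.0868,  1.8602, -0.0378,  0.9264, -0.5209]), (np.float64(0.004555660500616643), np.float64(0.0015439911335916865)))
0 0 (array([ 0.1822,  0.4117, -0.0546,  1.762 , -0.7142,  1.2191,  0.525 ]), (np.float64(0.015242708395525406), np.float64(0.007546400532263559)))
0 0.1 (array([ 0.0128,  0.3043, -0.0096,  1.7563, -0.7441,  1.2351,  0.3674]), (np.float64(0.01413007186728661), np.float64(0.007026151346582771)))
20 0 (array([-0.0339,  0.3058, -0.0037,  1.7698, -0.3917,  1.1039,  0.1997]), (np.float64(0.012556543052555534), np.float64(0.006108539124608688)))
20 0.1 (array([-0.1762,  0.2389,  0.0036,  1.7098, -0.3776,  1.1759,  0.0233]), (np.float64(0.01034267355624992), np.float64(0.005021820131199113)))
7 x [[-0.005, -0.076, 0.02], [4.74, 1.19, -0.37]] |step 4.9| err mm [ 0.2663  0.1604 -0.0215]
8 x [[0.0, -0.0, 0.0], [5.87, -0.21, 0.25]] |step 5.9| err mm [-0.1375  0.2845  0.2228]
```

Emit:
{"fn": "arm_command", "kwargs": {
  "rows": [
    [[-0.005,-0.076,0.02],[4.74,1.2,-0.4],1],
    [[-0.005,-0.076,0.02],[4.74,1.2,-0.4],1],
    [[-0.005,-0.076,0.02],[4.74,1.2,-0.4],1],
    [[-0.005,-0.076,0.02],[4.74,1.2,-0.4],1],
    [[-0.005,-0.076,0.02],[4.74,1.2,-0.4],1],
    [[-0.005,-0.076,0.02],[4.74,1.2,-0.4],1],
    [[-0.005,-0.076,0.02],[4.74,1.2,-0.4],1],
    [[0,0,0],[6,0.3,0],1],
    [[0,0,0],[6,0.3,0],1],
    [[0,0,0],[0,0,0],1],
    [[0,0,0],[0,0,0],1]
  ]
}}

```text
time: 19.45
position: [0.5357, -0.0302, 0.3207]
tcp_rot: [-0.002, 0.644, 0.765, 0.0]
wrist_force: [-0.4, -1.0, -0.2]
width: 0.0873
grip_force: 0.0
```

```bash
python3 - <<'E'
from h import *
import pickle
s,p,Q=now();log(s);print(s['time'],p,Q[:,1],Q[:,2],s['joints'])
f=r.grab_frame('wrist')
for t,z in(('station',0),('tube',.03),('tube_mouth',.089),('card',0)):
    for d in r.tip_of(f,t)[:2]: print(t,d['pixel'],d['confidence'],onz(f,d['pixel'],z,s))
for d in r.masks_of(f,'tube')[:1]:print(d['extent'],d['confidence'])
pickle.dump((f,s),open('tubeview.pkl','wb'))
print([(np.round(d['extent']),round(d['confidence'],2)) for d in r.search_frame(f,'bead0')])
cv2.imwrite('pics/w8.png',cv2.resize(f['img'][0:285,80:460],(800,600)))
E
```

```text
19.45 [ 0.5357 -0.0302  0.3207] [ 0.9856  0.1694 -0.0029] [-0.0034  0.003  -1.    ] [ 0.2072  0.1216 -0.2576  1.5537  0.0279  1.4736  0.1189]
station [296.2, 225.7] 0.63 [ 0.5702 -0.1011  0.    ]
tube [306.6, 187.4] 0.66 [ 0.5709 -0.0403  0.03  ]
tube_mouth [314.3, 128.7] 0.96 [0.5606 0.033  0.089 ]
tube_mouth [275.8, 218.0] 0.46 [ 0.5375 -0.0687  0.089 ]
card [278.4, 209.7] 0.43 [ 0.5423 -0.0828  0.    ]
[316.6, 153.3, 33.8, 68.5] 0.66
[(array([282., 256.,  12.,  12.]), 0.56), (array([270., 241.,  12.,   9.]), 0.48), (array([309., 209.,   9.,   5.]), 0.41)]
```

View pics/w8.png

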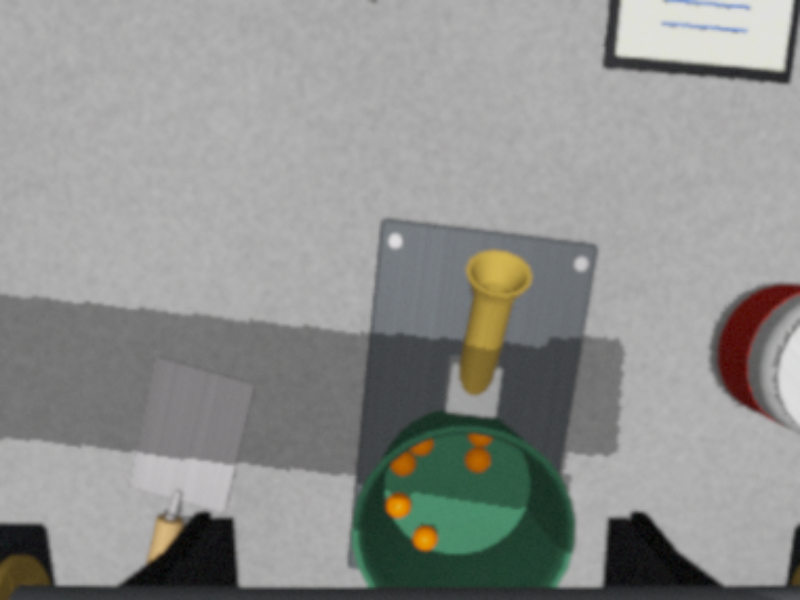

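All six beads are in the pot: crop (398,505), (425,538), (402,463), (423,445), (478,460), (480,440). The tube mouth is centred at crop (499,274).

```bash
python3 - <<'E'
from h import *
import pickle
f,s=pickle.load(open('tubeview.pkl','rb'));k=380/800
px=lambda a,b:(80+a*k,b*k)
g=lambda a,b,z:onz(f,px(a,b),z,s)[:2]
TL,TR,BL=g(384,219,.012),g(597,244,.012),g(350,568,.012)
print(TL,TR,BL,np.linalg.norm(TR-TL),np.linalg.norm(TL-BL))
d=TR-TL;print('yaw',np.degrees(np.arctan2(d[1],d[0])));d=TL-BL;print('yaw',np.degrees(np.arctan2(-d[0],d[1])))
s1,s2=g(395,241,.012),g(581,264,.012);d=s2-s1;print('screw yaw',np.degrees(np.arctan2(d[1],d[0])),'mid',(s1+s2)/2)
print('mouth eye',g(499,274,.089),'plate top mid',(TL+TR)/2)
# fit tube model: mouth circle r17 outline + bore-end
def model(x):
    Y=R.from_euler('z',x[2]).as_matrix();ax=Y@[0,np.cos(np.radians(40)),np.sin(np.radians(40))]
    return np.array([x[0],x[1],.089]),ax,Y
for yaw in(3,4,5,6):
    m,ax,Y=model([.5615,.0325,np.radians(yaw)])
    c=[m+.017*(np.cos(t)*(Y@[1,0,0])+np.sin(t)*np.cross(ax,Y@[1,0,0])) for t in np.linspace(0,6.28,60)]
    q=(proj(f,c,s)-[80,0])/k;lo=(proj(f,m-.092*ax,s)-[80,0])/k
    print(yaw,'rim box',q.min(0),q.max(0),'low',lo)
E
```

```text
[0.4997 0.0496] [0.6255 0.0572] [ 0.5124 -0.1724] 0.12603413991042003 0.22238750155803216
yaw 3.4535760626171634
yaw 3.274893148147744
screw yaw 3.0542241447764735 mid [0.5634 0.0413]
mouth eye [0.5637 0.0321] plate top mid [0.5626 0.0534]
3 rim box [460.4712 249.0718] [528.9022 297.0086] low [[468.3711 388.8412]]
4 rim box [460.4175 249.1077] [528.9896 296.9389] low [[470.4338 389.0664]]
5 rim box [460.3743 249.1505] [529.0667 296.8845] low [[472.5003 389.2563]]
6 rim box [460.3417 249.2   ] [529.1334 296.8671] low [[474.5702 389.4106]]
```

Emit:
{"fn": "arm_command", "kwargs": {
  "rows": [
    [[0,0,0],[4,-1.6,0.2],1],
    [[0,0,0],[5.5,-2,0.3],1],
    [[0,0,0],[5.5,-2,0.3],1],
    [[0,0,0],[5.5,-2,0.3],1],
    [[0,0,0],[5.5,-2,0.3],1],
    [[0,0,0],[5.5,-2,0.3],1],
    [[0,0,0],[4,-1.6,0.2],1],
    [[0,0,0],[0,0,0],1],
    [[0,0,0],[0,0,0],1]
  ]
}}

```text
time: 20.92
position: [0.3468, 0.2971, 0.304]
tcp_rot: [-0.002, 0.645, 0.764, 0.001]
wrist_force: [0.6, -0.4, -0.2]
width: 0.0868
grip_force: 0.0
```

```bash
python3 - <<'E'
from h import *
s,p,Q=now();log(s);print(s['time'],p,Q[:,1],Q[:,2],s['joints'])
f=r.grab_frame('wrist');cv2.imwrite('pics/w9.png',f['img'])
for t,z in(('gauge',.052),('gauge_collar',.052),('gauge_tip',.052),('cradle',0),('card',0)):
    for d in r.tip_of(f,t)[:2]: print(t,d['pixel'],d['confidence'],onz(f,d['pixel'],z,s))
# orange handle: color mask
h=cv2.cvtColor(f['img'],cv2.COLOR_BGR2HSV);m=cv2.inRange(h,(8,150,120),(22,255,255))
n,lab,st,c=cv2.connectedComponentsWithStats(m);i=1+np.argmax(st[1:,4]);print('handle px',st[i],c[i])
rect=cv2.minAreaRect(np.argwhere(lab==i)[:,::-1].astype(np.float32));b=cv2.boxPoints(rect);print(rect)
e=sorted([((b[j]+b[(j+1)%4])/2,np.linalg.norm(b[j]-b[(j+1)%4])) for j in range(4)],key=lambda t:t[1])[:2]
E=[onz(f,q,.056,s) for q,_ in e];print('ends',E,'mid',(E[0]+E[1])/2);d=E[0]-E[1];print(np.linalg.norm(d),np.degrees(np.arctan2(d[1],d[0])))
E
```

```text
20.925 [0.3468 0.2971 0.304 ] [ 0.9858  0.1682 -0.0016] [-0.0022  0.0033 -1.    ] [-0.1345 -0.0459 -0.6394  1.7511 -0.0316  1.4266 -0.5999]
gauge [367.3, 167.9] 0.95 [0.4412 0.3279 0.052 ]
gauge_collar [366.1, 234.5] 0.87 [0.4581 0.2506 0.052 ]
cradle [362.0, 159.9] 0.98 [0.4463 0.3312 0.    ]
cradle [499.9, 32.5] 0.74 [0.5766 0.5095 0.    ]
card [490.4, 253.6] 0.87 [ 0.6527  0.2365 -0.    ]
handle px [ 361  115   20  108 1369] [369.9291 166.8101]
((370.1650085449219, 168.1903533935547), (14.320657730102539, 107.51178741455078), 4.085616588592529)
ends [array([0.4342, 0.3858, 0.056 ]), array([0.4535, 0.267 , 0.056 ])] mid [0.4438 0.3264 0.056 ]
0.1203701230023322 99.25599724608381
```

```bash
python3 - <<'E'
from h import *
s,p,Q=now()
az=np.radians(-80.7);d=np.array([np.cos(az),np.sin(az),0]);Tg=pose([0,0,-1],[-d[1],d[0],0])
p1,Q1=plan(p,Q,np.array([.444,.326,.13]),Tg,5)
plan(p1,Q1,np.array([.444,.326,.052]),Tg,4)
E
```

```text
5 x [[-0.0, -0.001, 0.001], [0.24, 2.02, 3.48]] |step 4.0| err mm [ 0.002   0.0966 -0.0279]
4 x [[-0.0, 0.0, 0.0], [-0.0, 0.0, 1.95]] |step 1.9| err mm [-0.1086 -0.0023 -0.0278]
```

Emit:
{"fn": "arm_command", "kwargs": {
  "rows": [
    [[0,-0.001,0.001],[0.24,2.02,3.48],1],
    [[0,-0.001,0.001],[0.24,2.02,3.48],1],
    [[0,-0.001,0.001],[0.24,2.02,3.48],1],
    [[0,-0.001,0.001],[0.24,2.02,3.48],1],
    [[0,-0.001,0.001],[0.24,2.02,3.48],1],
    [[0,0,0],[0,0,0],1],
    [[0,0,0],[0,0,0],1]
  ]
}}

```text
time: 22.1
position: [0.4434, 0.327, 0.1309]
tcp_rot: [-0.0, 0.646, 0.763, -0.001]
wrist_force: [-0.2, 1.1, 1.1]
width: 0.087
grip_force: 0.0
```

```bash
python3 - <<'E'
from h import *
s,p,Q=now();log(s);print(s['time'],p,s['joints'])
f=r.grab_frame('wrist')
h=cv2.cvtColor(f['img'],cv2.COLOR_BGR2HSV);m=cv2.inRange(h,(8,150,120),(22,255,255))
n,lab,st,c=cv2.connectedComponentsWithStats(m);i=1+np.argmax(st[1:,4]);print('handle px',st[i],c[i])
rect=cv2.minAreaRect(np.argwhere(lab==i)[:,::-1].astype(np.float32));b=cv2.boxPoints(rect)
e=sorted([((b[j]+b[(j+1)%4])/2,np.linalg.norm(b[j]-b[(j+1)%4])) for j in range(4)],key=lambda t:t[1])[:2]
E=[onz(f,q,.059,s) for q,_ in e];print('ends',E,'mid',(E[0]+E[1])/2);d=E[0]-E[1];print(np.linalg.norm(d),np.degrees(np.arctan2(d[1],d[0])))
az=np.radians(-80.7);d=np.array([np.cos(az),np.sin(az),0]);Tg=pose([0,0,-1],[-d[1],d[0],0])
plan(p,Q,np.array([.444,.326,.052]),Tg,4)
E
```

```text
22.1 [0.4434 0.327  0.1309] [-0.1936  0.3251 -0.6142  1.7652  0.2058  1.1174 -0.7092]
handle px [ 269  137   24  142 3061] [280.1895 206.1402]
ends [array([0.434 , 0.3856, 0.059 ]), array([0.4492, 0.2948, 0.059 ])] mid [0.4416 0.3402 0.059 ]
0.09198788129114813 99.50651312298768
4 x [[-0.0, 0.0, 0.001], [-0.03, 0.01, 1.97]] |step 2.0| err mm [-0.122  -0.1457  0.1046]
```

Emit:
{"fn": "arm_command", "kwargs": {
  "rows": [
    [[0,0,0],[0,0,1.97],1],
    [[0,0,0],[0,0,1.97],1],
    [[0,0,0],[0,0,1.97],1],
    [[0,0,0],[0,0,1.97],1],
    [[0,0,0],[0,0,0],0],
    [[0,0,0],[0,0,0],-1],
    [[0,0,0],[0,0,0],-1],
    [[0,0,0],[0,0,0],-1],
    [[0,0,0],[0,0,0],-1],
    [[0,0,0],[0,0,0],-1],
    [[0,0,0],[0,0,0],-1],
    [[0,0,0],[0,0,0],-1]
  ],
  "squeeze": 35
}}

```text
time: 23.65
position: [0.4434, 0.3266, 0.0511]
tcp_rot: [-0.0, 0.647, 0.763, -0.001]
wrist_force: [1.4, 0.0, -0.2]
width: 0.0151
grip_force: 0.0
```

```bash
python3 - <<'E'
from kfit import *
s,p,Q=now();log(s);print(s['time'],p,Q[:,1],Q[:,2],s['width'],s['grip_force'],s['wrist_force'])
# gauge in tool: axis d along -tool x
az=np.radians(-80.7);d=np.array([np.cos(az),np.sin(az),0]);print('gauge in tool',Q.T@d,(np.array([.444,.3263,.052])-p)@Q)
lift=p+[0,0,.15]
p1,Q1=plan(p,Q,lift,Q,4)
# pre-insert
a2=np.radians(-90+3.25);e=np.array([np.cos(a2),np.sin(a2),0]);t=np.radians(40)
ins=e*np.cos(t)-np.array([0,0,np.sin(t)]);z=-np.array([0,0,1])*np.cos(t)-e*np.sin(t)
T=pose(z,[-e[1],e[0],0]);m=np.array([.5635,.032,.089])
pre=m-ins*(.158+.06)
p2,Q2=plan(p1,Q1,pre,T,9)
print('pre',pre,Q2[:,2],ik(pre,T,getx()[0],np.array(s['joints'])))
E
```

```text
23.65 [0.4434 0.3266 0.0511] [ 0.9865  0.164  -0.0017] [-0.0015 -0.0013 -1.    ] 0.015129227609740843 4.463330697035417e-05 [ 1.4441  0.0298 -0.2016]
gauge in tool [-1.     -0.0024  0.0011] [-0.0004  0.0006 -0.0009]
4 x [[0.0, 0.0, 0.0], [-0.0, -0.01, -3.75]] |step 3.8| err mm [-0.1727  0.1311  0.0004]
9 x [[-0.004, 0.078, 0.011], [-1.42, 1.06, -0.78]] |step 1.9| err mm [ 0.2189  0.1036 -0.4366]
pre [0.554  0.1987 0.2291] [-0.0411  0.644  -0.7639] (array([ 0.5018,  0.3466, -0.6654,  1.7034, -0.5324,  1.1623,  0.1444]), (np.float64(0.014602958095332453), np.float64(0.005821107768138468)))
```

Emit:
{"fn": "arm_command", "kwargs": {
  "rows": [
    [[0,0,0],[0,0,0],-1],
    [[0,0,0],[0,0,0],-1],
    [[0,0,0],[0,0,-1.5],-1],
    [[0,0,0],[0,0,-3.5],-1],
    [[0,0,0],[0,0,-4],-1],
    [[0,0,0],[0,0,-4],-1],
    [[0,0,0],[0,0,-2],-1],
    [[0,0,0],[0,0,0],-1]
  ]
}}

```text
time: 24.65
position: [0.4441, 0.3274, 0.2032]
tcp_rot: [0.0, 0.646, 0.763, 0.001]
wrist_force: [0.6, 0.7, -2.2]
width: 0.0138
grip_force: 35.0
```

```bash
python3 - <<'E'
from h import *
s,p,Q=now();log(s);print(s['time'],p,Q[:,1],Q[:,2],s['width'],s['grip_force'],s['wrist_force'])
a2=np.radians(-90+3.25);e=np.array([np.cos(a2),np.sin(a2),0]);t=np.radians(40)
ins=e*np.cos(t)-np.array([0,0,np.sin(t)]);z=-np.array([0,0,1])*np.cos(t)-e*np.sin(t)
T=pose(z,[-e[1],e[0],0]);m=np.array([.5635,.032,.089])
pre=m-ins*(.158+.06)
plan(p,Q,pre,T,9)
E
```

```text
24.65 [0.4441 0.3274 0.2032] [0.9864 0.1641 0.0014] [ 0.0014  0.0003 -1.    ] 0.013837115316969517 34.99613609164953 [ 0.6445  0.6831 -2.1755]
9 x [[-0.004, 0.077, 0.012], [-1.43, 1.05, -0.76]] |step 1.9| err mm [-0.3287 -0.045   0.2768]
```

Emit:
{"fn": "arm_command", "kwargs": {
  "rows": [
    [[-0.004,0.077,0.012],[-1.43,1.05,-0.76],-1],
    [[-0.004,0.077,0.012],[-1.43,1.05,-0.76],-1],
    [[-0.004,0.077,0.012],[-1.43,1.05,-0.76],-1],
    [[-0.004,0.077,0.012],[-1.43,1.05,-0.76],-1],
    [[-0.004,0.077,0.012],[-1.43,1.05,-0.76],-1],
    [[-0.004,0.077,0.012],[-1.43,1.05,-0.76],-1],
    [[-0.004,0.077,0.012],[-1.43,1.05,-0.76],-1],
    [[-0.004,0.077,0.012],[-1.43,1.05,-0.76],-1],
    [[-0.004,0.077,0.012],[-1.43,1.05,-0.76],-1],
    [[0,0,0],[0,0,0],-1],
    [[0,0,0],[0,0,0],-1]
  ]
}}

```text
time: 26.02
position: [0.5526, 0.1985, 0.2266]
tcp_rot: [-0.248, 0.648, 0.682, 0.231]
wrist_force: [-0.3, 0.4, -2.4]
width: 0.0137
grip_force: 35.0
```

```bash
cat > ins.py <<'E'
from h import *
a2=np.radians(-90+3.25);e=np.array([np.cos(a2),np.sin(a2),0]);t=np.radians(40)
ins=e*np.cos(t)-np.array([0,0,np.sin(t)]);z=-np.array([0,0,1])*np.cos(t)-e*np.sin(t)
T=pose(z,[-e[1],e[0],0]);m=np.array([.5635,.032,.089])
def rep():
    s,p,Q=now();log(s);d=-Q[:,0];tip=p+.158*d;v=tip-m
    print('t',s['time'],'p',p,'axis err deg',np.degrees(R.from_matrix(Q.T@T).as_rotvec()),'tip depth %.4f'%(v@ins),'lat(tool y, z)',[(v@T[:,1]),(v@T[:,2])],'F in T',np.array(s['wrist_force'])@T,'grip',s['grip_force'],s['width'],'collar gap %.4f'%((m-(p+.073*d))@ins));return s,p,Q
E
python3 - <<'E'
from ins import *
s,p,Q=rep()
plan(p,Q,m-ins*(.158+.005),T,4)
fs=[r.grab_frame(n) for n in('scene','side')]
for f,n in zip(fs,'sd'):
    for t in('gauge_tip','gauge_collar','tube_mouth'):
        for d in r.tip_of(f,t)[:1]: print(n,t,d['pixel'],round(d['confidence'],2),{'gauge_tip':proj(f,p-.158*Q[:,0]),'gauge_collar':proj(f,p-.073*Q[:,0]),'tube_mouth':proj(f,m)}[t])
a=cv2.resize(fs[0]['img'][150:270,230:360],(400,370),interpolation=2);b=cv2.resize(fs[1]['img'][140:260,220:350],(400,370),interpolation=2)
cv2.imwrite('pics/p10.png',np.hstack([a,b]))
E
```

```text
t 26.025 p [0.5526 0.1985 0.2266] axis err deg [-0.1465  0.3502 -0.3372] tip depth -0.0583 lat(tool y, z) [np.float64(-0.002325405335050048), np.float64(0.0009144925867416512)] F in T [-1.2132 -0.3186  2.0817] grip 34.99631082639098 0.013673064428480696 collar gap 0.1433
4 x [[-0.001, 0.002, -0.001], [-1.33, 0.04, -0.04]] |step 1.3| err mm [-0.0347  0.1144 -0.0555]
s gauge_tip [284.8, 204.5] 0.66 [[287.3937 203.0174]]
s gauge_collar [304.4, 196.7] 0.7 [[305.0486 196.608 ]]
s tube_mouth [275.6, 207.0] 0.63 [[275.5966 207.364 ]]
d gauge_tip [279.9, 188.4] 0.48 [[278.4616 187.3045]]
d gauge_collar [274.0, 157.8] 0.68 [[273.4717 158.2733]]
d tube_mouth [283.8, 207.3] 0.68 [[282.8838 207.3212]]
```

Emit:
{"fn": "arm_command", "kwargs": {
  "rows": [
    [[0,0.002,-0.001],[-1.3,0.04,-0.04],-1],
    [[0,0.002,-0.001],[-1.3,0.04,-0.04],-1],
    [[0,0.002,-0.001],[-1.3,0.04,-0.04],-1],
    [[0,0.002,-0.001],[-1.3,0.04,-0.04],-1],
    [[0,0,0],[-0.5,0,0],-1],
    [[0,0,0],[0,0,0],-1]
  ]
}}

```text
time: 27.18
position: [0.5572, 0.1533, 0.1918]
tcp_rot: [-0.25, 0.646, 0.682, 0.235]
wrist_force: [-0.0, 0.3, -2.1]
width: 0.0135
grip_force: 35.0
```

```bash
python3 - <<'E'
from ins import *
s,p,Q=rep()
plan(p,Q,m-ins*(.158-.03),T,4)
fs=[r.grab_frame(n) for n in('scene','side')]
for f,n in zip(fs,'sd'):
    for t in('gauge_tip','gauge_collar','tube_mouth'):
        for d in r.tip_of(f,t)[:1]: print(n,t,d['pixel'],round(d['confidence'],2),{'gauge_tip':proj(f,p-.158*Q[:,0]),'gauge_collar':proj(f,p-.073*Q[:,0]),'tube_mouth':proj(f,m)}[t])
E
```

```text
t 27.175 p [0.5572 0.1533 0.1918] axis err deg [-0.0621 -0.1415 -0.1177] tip depth -0.0011 lat(tool y, z) [np.float64(0.0003005916516028323), np.float64(-0.0002581068194673325)] F in T [-1.0843 -0.0226  1.7737] grip 34.99604623764753 0.01345006932876969 collar gap 0.0861
4 x [[-0.0, -0.001, -0.001], [-0.78, -0.02, 0.02]] |step 0.8| err mm [-0.1952  0.0383 -0.1954]
s gauge_tip [277.3, 208.3] 0.57 [[275.7153 207.2665]]
s gauge_collar [294.3, 200.6] 0.53 [[292.326  200.9766]]
s tube_mouth [275.6, 201.9] 0.56 [[275.5966 207.364 ]]
d gauge_tip [284.5, 207.7] 0.53 [[282.9338 206.9053]]
d gauge_collar [277.0, 174.4] 0.71 [[277.8042 177.4933]]
d tube_mouth [279.0, 207.3] 0.41 [[282.8838 207.3212]]
```

Aligned, so I'll insert gently.

Emit:
{"fn": "arm_command", "kwargs": {
  "rows": [
    [[0,0,0],[-0.8,0,0],-1],
    [[0,0,0],[-0.8,0,0],-1],
    [[0,0,0],[-0.8,0,0],-1],
    [[0,0,0],[-0.8,0,0],-1],
    [[0,0,0],[0,0,0],-1]
  ]
}}

```text
time: 28.2
position: [0.5585, 0.1283, 0.1707]
tcp_rot: [-0.25, 0.646, 0.682, 0.235]
wrist_force: [-0.2, 0.4, -1.9]
width: 0.0137
grip_force: 35.0
```

```bash
python3 - <<'E'
from ins import *
s,p,Q=rep()
plan(p,Q,m-ins*(.158-.07),T,5)
E
```

```text
t 28.2 p [0.5585 0.1283 0.1707] axis err deg [-0.0591 -0.1279 -0.1639] tip depth 0.0316 lat(tool y, z) [np.float64(4.12905707345534e-05), np.float64(-0.00027314025787284965)] F in T [-0.8985 -0.2027  1.6968] grip 34.996066968888044 0.013710143271773292 collar gap 0.0534
5 x [[-0.0, -0.0, -0.001], [-0.77, -0.01, 0.01]] |step 0.8| err mm [-0.0334 -0.1219 -0.0482]
```

Emit:
{"fn": "arm_command", "kwargs": {
  "rows": [
    [[0,0,0],[-0.8,0,0],-1],
    [[0,0,0],[-0.8,0,0],-1],
    [[0,0,0],[-0.8,0,0],-1],
    [[0,0,0],[-0.8,0,0],-1],
    [[0,0,0],[-0.8,0,0],-1],
    [[0,0,0],[-0.6,0,0],-1],
    [[0,0,0],[0,0,0],-1]
  ]
}}

```text
time: 29.08
position: [0.5605, 0.0935, 0.1413]
tcp_rot: [-0.25, 0.646, 0.682, 0.235]
wrist_force: [-0.8, 0.1, -3.4]
width: 0.0134
grip_force: 35.0
```

```bash
python3 - <<'E'
from ins import *
rep()
E
```

```text
t 29.075 p [0.5605 0.0935 0.1413] axis err deg [-0.0586 -0.1316 -0.1297] tip depth 0.0772 lat(tool y, z) [np.float64(9.560203632440504e-05), np.float64(-0.00014070797532347856)] F in T [-2.0936 -0.8217  2.6505] grip 34.996098428964615 0.013418507859692062 collar gap 0.0078
```

Emit:
{"fn": "arm_command", "kwargs": {
  "rows": [
    [[0,0,0],[-0.25,0,0],-1],
    [[0,0,0],[-0.25,0,0],-1],
    [[0,0,0],[-0.2,0,0],-1],
    [[0,0,0],[0,0,0],-1]
  ]
}}

```text
time: 29.58
position: [0.5608, 0.089, 0.1374]
tcp_rot: [-0.25, 0.645, 0.682, 0.235]
wrist_force: [-0.4, 2.0, -0.9]
width: 0.0135
grip_force: 35.0
```

Emit:
{"fn": "arm_command", "kwargs": {
  "rows": [
    [[0,0,0],[-0.1,0,0],-1],
    [[0,0,0],[-0.1,0,0],-1],
    [[0,0,0],[0,0,0],-1]
  ]
}}

```text
time: 29.95
position: [0.5608, 0.0891, 0.1371]
tcp_rot: [-0.251, 0.644, 0.683, 0.236]
wrist_force: [-1.2, 6.3, 5.1]
width: 0.0136
grip_force: 35.0
```

```bash
python3 - <<'E'
from ins import *
rep()
E
```

```text
t 29.95 p [0.5608 0.0891 0.1371] axis err deg [-0.1166 -0.28    0.0296] tip depth 0.0833 lat(tool y, z) [np.float64(0.0006091966430072063), np.float64(0.0006627377580417163)] F in T [ 8.1147 -0.8182  0.2075] grip 35.00050239264965 0.013604771286585906 collar gap 0.0017
```

Emit:
{"fn": "arm_command", "kwargs": {
  "rows": [
    [[0,0,0],[-0.1,0,0],-1],
    [[0,0,0],[0,0,0],-1],
    [[0,0,0],[0,0,0],-1],
    [[0,0,0],[0,0,0],-1],
    [[0,0,0],[0,0,0],-1],
    [[0,0,0],[0,0,0],-1],
    [[0,0,0],[0,0,0],-1],
    [[0,0,0],[0,0,0],-1]
  ]
}}

```text
time: 30.95
position: [0.5608, 0.0891, 0.137]
tcp_rot: [-0.251, 0.644, 0.683, 0.236]
wrist_force: [-1.7, 8.5, 7.8]
width: 0.0139
grip_force: 35.0
```

```bash
python3 - <<'E'
from ins import *
rep()
D=r.grab_frame('side');S=r.grab_frame('scene')
a=cv2.resize(S['img'][150:250,230:340],(400,364),interpolation=2);b=cv2.resize(D['img'][160:260,230:340],(400,364),interpolation=2)
cv2.imwrite('pics/p11.png',np.hstack([a,b]))
E
```

```text
t 30.95 p [0.5608 0.0891 0.137 ] axis err deg [-0.1349 -0.3366  0.073 ] tip depth 0.0833 lat(tool y, z) [np.float64(0.0007315860914065978), np.float64(0.0008979888029132591)] F in T [11.5757 -1.2462 -0.4876] grip 35.00503521412611 0.013883500206532423 collar gap 0.0017
```

View pics/p11.png

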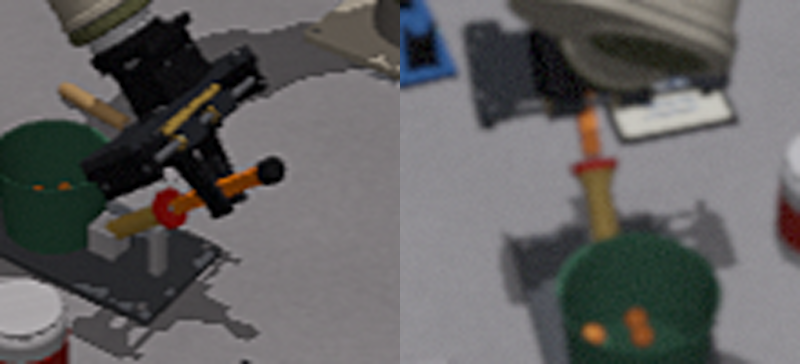

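The collar is seated on the tube mouth (scene crop (170,205), side crop (593,168)), held about 1 s at a steady ~12 N. Drawing it out.

Emit:
{"fn": "arm_command", "kwargs": {
  "rows": [
    [[0,0,0],[0.5,0,0],-1],
    [[0,0,0],[1.2,0,0],-1],
    [[0,0,0],[1.5,0,0],-1],
    [[0,0,0],[1.5,0,0],-1],
    [[0,0,0],[1.5,0,0],-1],
    [[0,0,0],[1.5,0,0],-1],
    [[0,0,0],[1.5,0,0],-1],
    [[0,0,0],[2,0,0],-1],
    [[0,0,0],[2,0,0],-1],
    [[0,0,0],[2,0,0],-1],
    [[0,0,0],[0,0,0],-1]
  ]
}}

```text
time: 32.42
position: [0.5544, 0.2042, 0.2347]
tcp_rot: [-0.25, 0.644, 0.683, 0.236]
wrist_force: [-0.5, 0.5, -3.0]
width: 0.0133
grip_force: 35.0
```

```bash
python3 - <<'E'
from ins import *
from kfit import ik,getx
s,p,Q=rep();print(s['joints'])
a=np.radians(-50);d=np.array([np.cos(a),np.sin(a),0]);Tf=pose([0,0,-1],[-d[1],d[0],0]);pf=np.array([.66,.24,.105])-.158*d
print(pf,ik(pf,Tf,getx()[0],np.array([-.5,.5,0,1.6,0,1.2,0])))
plan(p,Q,pf+[0,0,.14],Tf,9)
E
```

```text
t 32.425 p [0.5544 0.2042 0.2347] axis err deg [-0.0619 -0.1431  0.1007] tip depth -0.0678 lat(tool y, z) [np.float64(0.0009318831633023197), np.float64(-0.00031463525039905627)] F in T [-1.5118 -0.4858  2.6735] grip 34.99629311263561 0.013341876774879677 collar gap 0.1528
[ 0.3985  0.3195 -0.5475  1.7014 -0.5833  1.1816  0.1681]
[0.5584 0.361  0.105 ] (array([-0.5969,  0.517 , -0.0622,  1.4968,  0.034 ,  1.1289,  0.0326]), (np.float64(0.0012036478825137884), np.float64(0.0001558217865844159)))
9 x [[0.025, -0.075, -0.068], [1.59, 0.64, 0.55]] |step 1.8| err mm [-0.1834 -0.6513  0.2181]
```

Emit:
{"fn": "arm_command", "kwargs": {
  "rows": [
    [[0.025,-0.075,-0.068],[1.59,0.64,0.55],-1],
    [[0.025,-0.075,-0.068],[1.59,0.64,0.55],-1],
    [[0.025,-0.075,-0.068],[1.59,0.64,0.55],-1],
    [[0.025,-0.075,-0.068],[1.59,0.64,0.55],-1],
    [[0.025,-0.075,-0.068],[1.59,0.64,0.55],-1],
    [[0.025,-0.075,-0.068],[1.59,0.64,0.55],-1],
    [[0.025,-0.075,-0.068],[1.59,0.64,0.55],-1],
    [[0.025,-0.075,-0.068],[1.59,0.64,0.55],-1],
    [[0.025,-0.075,-0.068],[1.59,0.64,0.55],-1],
    [[0,0,0],[0,0,0],-1],
    [[0,0,0],[0,0,0],-1]
  ]
}}

```text
time: 33.8
position: [0.5593, 0.3575, 0.243]
tcp_rot: [-0.002, 0.425, 0.905, -0.001]
wrist_force: [-1.1, -1.0, -3.4]
width: 0.0132
grip_force: 35.0
```

```bash
python3 - <<'E'
from h import *
s,p,Q=now();log(s);print(s['time'],p,-Q[:,0],Q[:,2],s['joints'])
S=r.grab_frame('scene');D=r.grab_frame('side')
for t,X in(('gauge_tip',p-.158*Q[:,0]),('gauge_collar',p-.073*Q[:,0]),('card',np.array([.66,.24,0]))):
    for f in(S,D): print(t,[np.round(d['pixel'],1) for d in r.tip_of(f,t)[:1]],proj(f,X))
for c in((.555,.01),):pass
for f in(S,D):
    for M in r.masks_of(f,'card')[:1]:
        ys,xs=np.nonzero(M['mask']);print('card mask centre',onz(f,(xs.mean(),ys.mean()),.005),M['confidence'])
a=np.radians(-50);d=np.array([np.cos(a),np.sin(a),0]);Tf=pose([0,0,-1],[-d[1],d[0],0]);pf=np.array([.66,.24,.105])-.158*d
plan(p,Q,pf,Tf,6)
E
```

```text
33.8 [0.5593 0.3575 0.243 ] [ 0.6395 -0.7688 -0.0025] [-0.0042 -0.0002 -1.    ] [-0.252   0.4759 -0.5518  1.3163  0.2426  1.4194 -0.0969]
gauge_tip [array([310.4, 209.1])] [[312.2002 208.2126]]
gauge_tip [array([304.3, 122.4])] [[303.3398 118.8483]]
gauge_collar [array([344.5, 208.1])] [[342.0799 207.7072]]
gauge_collar [array([282.7, 110. ])] [[281.2517 108.9775]]
card [array([308.1, 266.8])] [[308.7535 269.4002]]
card [array([299.7, 182. ])] [[300.1142 181.3546]]
card mask centre [0.66  0.24  0.005] 0.69
card mask centre [0.6565 0.2315 0.005 ] 0.76
6 x [[-0.001, -0.0, -0.001], [0.05, 0.03, 2.3]] |step 2.3| err mm [-0.0061  0.1469  0.0541]
```

Emit:
{"fn": "arm_command", "kwargs": {
  "rows": [
    [[0,0,0],[0,0,2.3],-1],
    [[0,0,0],[0,0,2.3],-1],
    [[0,0,0],[0.1,0.1,2.3],-1],
    [[0,0,0],[0.1,0.1,2.3],-1],
    [[0,0,0],[0.1,0,2.3],-1],
    [[0,0,0],[0,0,2.3],-1],
    [[0,0,0],[0,0,0],-1],
    [[0,0,0],[0,0,0],-1],
    [[0,0,0],[0,0,0],-1]
  ]
}}

```text
time: 35.42
position: [0.5585, 0.3625, 0.1071]
tcp_rot: [-0.001, 0.424, 0.906, 0.0]
wrist_force: [-1.2, 1.1, -2.1]
width: 0.0133
grip_force: 35.0
```

```bash
python3 - <<'E'
from h import *
s,p,Q=now();log(s);print(s['time'],p,-Q[:,0],'tip',p-.158*Q[:,0],s['grip_force'],s['joint_vel'])
k={}
for i in range(2):
    S=r.grab_frame('scene');D=r.grab_frame('side')
    for t,x in(('gauge_tip',.158),('gauge_collar',.073)):
        a=[r.tip_of(f,t)[:1] for f in(S,D)]
        if all(a): print(t,[(np.round(c[0]['pixel'],1),round(c[0]['confidence'],2)) for c in a],[proj(f,p-x*Q[:,0])[0] for f in(S,D)],tri([ray(f,c[0]['pixel']) for f,c in zip((S,D),a)]))
# rod pixels by mask principal axis, scene and side
for f,n in((S,'s'),(D,'d')):
    for M in r.masks_of(f,'gauge')[:1]:
        q=np.argwhere(M['mask'])[:,::-1].astype(np.float32);l=cv2.fitLine(q,cv2.DIST_HUBER,0,.01,.01).ravel()
        A,B=proj(f,[p-.15*Q[:,0],p+.07*Q[:,0]]);print(n,M['extent'],np.degrees(np.arctan2(l[1],l[0])),'model',np.degrees(np.arctan2(*(A-B)[::-1])))
E
```

```text
35.425 [0.5585 0.3625 0.1071] [ 0.6406 -0.7678 -0.0021] tip [0.6598 0.2412 0.1067] 34.996106028556824 [ 0.0013  0.0002  0.0009  0.0041  0.003  -0.0018  0.0003]
gauge_tip [(array([310.4, 244.5]), 0.49), (array([302.6, 157.4]), 0.76)] [array([311.0697, 244.525 ]), array([301.1425, 154.993 ])] [0.6609 0.2365 0.1029]
gauge_collar [(array([337.4, 244.2]), 0.49), (array([279.8, 143.6]), 0.65)] [array([339.118 , 243.8927]), array([280.4448, 144.7298])] [0.6065 0.3052 0.109 ]
gauge_tip [(array([311.9, 246.8]), 0.7), (array([302.6, 159.5]), 0.49)] [array([311.0697, 244.525 ]), array([301.1425, 154.993 ])] [0.6603 0.24   0.0936]
gauge_collar [(array([338.6, 242.4]), 0.79), (array([283.3, 145.6]), 0.75)] [array([339.118 , 243.8927]), array([280.4448, 144.7298])] [0.6097 0.302  0.1099]
s [348.1, 242.3, 79.5, 11.7] -0.44889048 model 178.6724241292706
d [278.6, 144.7, 44.8, 23.4] 25.96677 model 26.275535173804776
```

```bash
python3 - <<'E'
from h import *
D=r.grab_frame('side');print([(np.round(d['extent']),round(d['confidence'],2)) for d in r.search_frame(D,'cup')])
s=r.read_state();print(s['time'],s['position'],s['grip_force'],s['width'])
print(r.job_done())
E
```

```text
[(array([293., 391.,  27.,  33.]), 0.83), (array([300., 348.,  32.,  47.]), 0.62)]
36.225 [0.558  0.3621 0.1057] 34.99613720923662 0.01348555784653373
the job is handed in; nothing more can be done
None
```

The job is handed in at 36 s, with no verdict returned: all six beads are in the pot, the cup is back upright, the gauge went in to its collar and came out, and it is now held still and level to within about 1–2° with its tip about 10 cm above the card.

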